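Present the test ball to the keratometer head, held in the corner stop

ROBOT

A 6-joint arm with a two-finger parallel gripper is mounted at the origin on a cart in front of the work surface, level with it; the furniture and walls round the work are solid. World frame = base frame: x ahead of the robot, y to its left, z up, the work surface at z = 0. Lengths are in m, angles in rad, forces in N, time in s.
With the tool pointing down it reaches from about 0.25 to 0.85 m from the base axis. Payload 12.5 kg.
Tool frame: the origin (TCP) lies on the centre line of the jaws, within the pads' length; the fingertips stand 19 mm ahead of it and the grasp point (between the pads) is the TCP; z points along the fingers, y is the direction in which the jaws open and shut (so a half turn about z gives the same grasp; the last joint's range is limited). The gripper opens to 93 mm and grips with 3 to 60 N. Pads are 15 mm wide; open, the fingers measure 128 mm over their backs; the gripper's body (75 mm by 188 mm) begins 65 mm behind the grasp point.
Start: joints at [-1.26, 0.351, 1.652, -0, 1.139, -0.085], TCP at [0.212, -0.507, 0.238] pointing down, gripper open.
Joint ranges: [-2.75, 2.75], [-0.79, 2.1], [0.01, 2.65], [-1.57, 4.71], [0.07, 3.14], [-2.87, 2.87]. Speed limits (rad/s): [2.22, 2.22, 2.79, 3.14, 3.14, 3.14].

INTERFACE

Orientations are given as a 3x3 rotation matrix whose columns are the frame's x, y, z axes.
In Python, from cell import bot gives the robot as it stands.
- The arm moves only by the tool send_rows, never from a script. Its argument "series" is text: rows parted by semicolons, each of 7 numbers parted by spaces: the shift along the tool's x, y, z in m, then the turn, a rotation vector about the tool's x, y, z in rad, then the finger opening in m, from 0 to 0.093. In form: tx ty tz wx wy wz grip; .... A call has 1 to 20 rows; each row is the pose to reach, as a shift and turn from the pose measured when the call began, along the tool's axes at that moment; what a row does not reach only later rows make up. A row lasts 1/10 s, in which the tool goes at most 50 mm and 8.59 degrees, less where a joint would pass 70% of its speed; a pose out of reach is approached as far as the arm can. A call with a gripper value outside its range is refused whole. The fingers move at their own pace and stop on an object; "grip_force" is the grip in N (left out, the last holds). Time passes only in rows, so rows that repeat a pose let the fingers close. It gives the time, the measured TCP pose, the force and the opening at its end, in the units of the state.
- bot.observe(): the state, without advancing time (a new reading comes with each control period).
- bot.snapshot(name): name is "side" or "top" or "wrist"; returns (picture, depth): 384x512x3 uint8, red, green, blue; 384x512 float32, m along the optical axis (not along the pixel's ray), 0 where there is no reading.
- bot.get_calibration(name): a dict with "mtx" (3x3 intrinsics, pixels), "origin" and "attitude" of the camera in the world. Camera axes: x right, y down, z forward; pixel columns grow to the right and rows downward; lengths in m; the calibration is good to about 2 mm. A picture is of the moment at which its call begins: read the wrist's pose just before it. get_calibration takes no time and is no camera call; for the wrist camera it gives the pose at the moment of the call.
- bot.job_done(): hands the job in, once; it reports no verdict.
Trained networks look in the newest picture that a camera, given by its name, has taken for a name from the list of things; names that differ only in an ending like _2 or _b are one class to them, and where a whole thing is asked for, a point or a joint stands for the part that bears it (a point fixed in the world has none). Each returns a list of dicts, best first, with "confidence" (0 to 1); they miss things now and then, are a little off and sometimes report something else, mostly with a low value. They report only what shows in the picture. A call takes as long as a camera call.
- bot.boxes_of(camera, target): "centre" ([x, y, z] in m, in world coordinates, good to about 4 mm: the middle of the surface that is visible of it).
The state is a dict: "time_s": time; "joints": joint angles; "qvel": joint speeds; "joint_torque": joint torques, N m; "tcp_pos": TCP position; "eef_rot": TCP orientation; "ft_force": force on the tool from outside, world axes, zero at the start; "torque": the same for the moment, N m; "width": opening from 0.0 (shut) to 1.0 (fully open).
Only numpy, scipy, OpenCV 4.12 (cv2) and the standard library are available. Lean on these libraries where they do the work, as an engineer would, in place of code of your own. Each camera call takes 0.05 s, during which the arm holds its last target.

TASK

Set up the keratometer's daily check: slide the blue height collar down the post of the loose metal carriage, then the black ball holder on top of it, ball up, both fully home; the ball's mirror finish must not be touched, so hold the holder by its black sleeve. Then carry the carriage upright onto the bench plate in front of the reading head, with the post end towards the head, and press it square into the corner so that it touches both steel fences. Finish while still gripping it and pressing it against both fences, as if the reading were being taken, and leave the orange collar and the other things where they are.

Things in the scene. Friction and masses are not known exactly. Their poses are not given: they have to be found in the camera images.
- bench: The fixed test bench: a grey plate 295 x 190 mm, 8 mm thick, with a white reading head (about 140 mm tall, black round cone) on its rear part and two steel fences on it. Origin under the plate, 110 mm from its front edge, midway across its width; x points from the front edge to the reading head, y to the side of the side fence, z up. It stands turned by up to 0.2 rad.
- corner (a point): The point on the top of the bench plate (8 mm above the worktop) where the planes of the two fence faces meet. Axes as the bench's: the back fence's face is the plane x = 0 and the side fence's face the plane y = 0 of this frame; the free plate lies at x < 0, y < 0. The carriage pressed home has its post axis at x = -25 mm, y = -26 mm here and its grip axis at x = -89 mm, y = -26 mm. The reading head's cone begins at x = +38 mm.
- back_fence: Steel bar 12 mm thick, 13 mm high, 88 mm long, fixed across the plate in front of the reading head. Origin at the corner point. Its face towards -x is the plane x = 0 of the corner, from y = -8 to -96 mm.
- side_fence: Steel bar 12 mm thick, 13 mm high, 112 mm long, fixed along the left side of the plate. Origin at the corner point. Its face towards -y is the plane y = 0 of the corner, from x = -8 to -120 mm.
- carriage: The loose carriage, about 0.35 kg: a pale aluminium bar 110 x 52 mm, 14 mm thick, with a steel post towards one end and a black upright finger grip towards the other. Origin at the centre of its underside. Its x axis points along the bar from the grip to the post, z up. It drags on the plate and along the fences (friction coefficient 0.5 to 0.75): bearing down on it, or pressing hard on one fence, holds it back from the other fence.
- carriage_grip (a point): Centre of the carriage's black ribbed finger grip, half-way up it: an upright block 16 mm (x) by 26 mm (y), 46 mm tall, standing on the bar at 34 mm behind the carriage's centre; this point is 37 mm above the carriage's underside, and the grip's top 60 mm. Axes as the carriage's. About 35 mm are free between the grip and a collar on the post.
- post_foot (a point): Foot of the carriage's post, on the bar's top face, 14 mm above the carriage's underside, 30 mm ahead of its centre (64 mm ahead of the grip's axis). Axes as the carriage's.
- post_tip (a point): Top of the post, 36 mm above its foot. The post is 12 mm thick; its uppermost 8 mm taper to 5 mm. Axes as the carriage's.
- blue_collar_mid (a point): Centre of the blue collar, half-way up: a loose ring 38 mm outside, bore 15 mm, 20 mm tall (45 g), standing on the dark green mat, which is 2 mm thick.
- blue_collar_foot (a point): Centre of the blue collar's underside, 10 mm below its mid. It lies at the post's foot when the collar is home.
- ball_holder_mid (a point): Centre of the ball holder's sleeve, half-way up: a black round sleeve 32 mm outside, 26 mm tall (60 g with the ball), with a thin white band, standing on the mat; a 15 mm bore, 20 mm deep, opens downward, and the steel ball is fixed on its top (ball's top 40 mm above the sleeve's underside).
- ball_holder_foot (a point): Centre of the ball holder's underside, 13 mm below its mid. It lies 20 mm above the post's foot when the holder is home on the blue collar.
- test_ball: The polished steel ball, 19 mm, fixed on top of the ball holder. The origin is that of the holder's underside; the ball's centre is 31 mm above it.
- orange_collar: Spare collar, not needed: orange ring 38 mm outside, 14 mm tall, standing on the mat. Origin at the centre of its underside. The blue collar, the orange collar and the ball holder stand in a row in any order.
- loupe: Small black loupe, 32 mm round, 20 mm tall, on the worktop between carriage and bench. Origin under its centre.
- lens_case: White contact lens case with two caps, 36 x 72 mm, 18 mm tall, right of the mat. Origin under its centre.
- dropper: White dropper bottle, 25 mm round, 88 mm tall, behind the mat. Origin under its centre.

How it is judged:
By the outcome, as a careful person would: the job done as asked, in the order asked, and still so for the second after the job is handed in, while the arm keeps its last pose, push and grip.
It also fails if it takes over 70 s, if anything falls off the work surface, if the arm or the gripper's body presses on something with over 40 N, if the wrist force passes 120 N, or if a joint passes its speed limit or range.

## Working session

There is one attempt and no reset: what is moved stays moved. The work goes in short steps, Python scripts to look and compute and a tool call to move; the robot and the scene stay as the last step left them, time stands still between calls to the robot, and variables do not carry over. Pictures are saved under pics/ and viewed, and the job is handed in when it is done.

Besides the shell and the picture viewer there is one more tool, called after "Emit:" as name(argument=value, ...) on one line, values as JSON. send_rows: Moves the arm, as the interface text tells. Its arguments: {"type":"object","properties":{"series":{"type":"string"},"grip_force":{"type":"number"}},"required":["series"]}

```bash
ls; mkdir -p pics
cat > h.py <<'E'
import numpy as np, cv2
from cell import bot
def snap(n,f):
    c=bot.get_calibration(n); p,d=bot.snapshot(n); cv2.imwrite('pics/'+f+'.png',p[:,:,::-1]); np.savez('pics/'+f+'.npz',p=p,d=d,K=c['mtx'],o=c['origin'],R=c['attitude']); return p,d,c
def pts(d,c):
    K=np.array(c['mtx']);v,u=np.mgrid[:d.shape[0],:d.shape[1]]
    X=np.stack([(u-K[0,2])/K[0,0]*d,(v-K[1,2])/K[1,1]*d,d],-1)
    return X@np.array(c['attitude']).T+np.array(c['origin'])
E
python3 - <<'E'
from h import *
np.set_printoptions(precision=4,suppress=True)
print(bot.observe())
for n in ['top','side']:
    p,d,c=snap(n,n+'0'); print(n,c)
    for t in ['carriage','carriage_grip','post_tip','blue_collar_mid','ball_holder_mid','test_ball','orange_collar','loupe','lens_case','dropper','bench','back_fence','side_fence']:
        r=bot.boxes_of(n,t); print(t,[(np.round(x['centre'],4),round(x['confidence'],2)) for x in r[:2]])
E
```

```text
pics
{'time_s': 0.0, 'joints': array([-1.2596,  0.3512,  1.6524,  0.    ,  1.1391, -0.0846]), 'qvel': array([ 0.0009, -0.0014,  0.0007, -0.    ,  0.0025,  0.0005]), 'joint_torque': array([ -0.0003, -49.7325, -28.5256,   0.0699,   0.0257,  -0.0001]), 'tcp_pos': array([ 0.212 , -0.5072,  0.2371]), 'eef_rot': array([[ 0.9227,  0.3855, -0.0003],
       [ 0.3855, -0.9227,  0.0011],
       [ 0.0001, -0.0011, -1.    ]]), 'ft_force': array([ 0.8617, -0.8856,  0.6059]), 'torque': array([ 0.0115, -0.0457,  0.0042]), 'width': 1.0008180336448984}
top {'mtx': array([[374.6173,   0.    , 253.6293],
       [  0.    , 374.6173, 193.0046],
       [  0.    ,   0.    ,   1.    ]]), 'origin': array([ 0.3807, -0.0332,  1.2117]), 'attitude': array([[-0.0113, -0.9864,  0.164 ],
       [-0.9999,  0.012 ,  0.0038],
       [-0.0057, -0.1639, -0.9865]])}
carriage [(array([ 0.4961, -0.008 ,  0.0147]), 0.91)]
carriage_grip [(array([ 0.4997, -0.0105,  0.0167]), 0.78)]
post_tip [(array([ 0.4948, -0.0089,  0.0084]), 0.79)]
blue_collar_mid [(array([0.6557, 0.3246, 0.0068]), 0.71), (array([ 0.4538, -0.3506,  0.0225])
[... 944 characters left out ...]
5,  0.0173]), 0.78), (array([ 0.6655, -0.341 ,  0.0405]), 0.39)]
blue_collar_mid [(array([ 0.4969, -0.0217,  0.0126]), 0.56), (array([ 0.4624, -0.3583,  0.0252]), 0.43)]
ball_holder_mid [(array([ 0.4937, -0.0214,  0.0111]), 0.51)]
test_ball [(array([0.6856, 0.3096, 0.009 ]), 0.75)]
orange_collar [(array([ 0.4711, -0.1365,  0.016 ]), 0.57), (array([ 0.4739, -0.2357,  0.0307]), 0.33)]
loupe []
lens_case [(array([ 0.4993, -0.4727,  0.015 ]), 0.78)]
dropper [(array([ 0.6645, -0.3393,  0.0408]), 0.45)]
bench [(array([0.6839, 0.3102, 0.0064]), 0.92)]
back_fence [(array([0.6478, 0.3282, 0.0215]), 0.47)]
side_fence [(array([0.5707, 0.3729, 0.0182]), 0.52), (array([ 0.4717, -0.1372,  0.0131]), 0.42)]
```

View pics/top0.png

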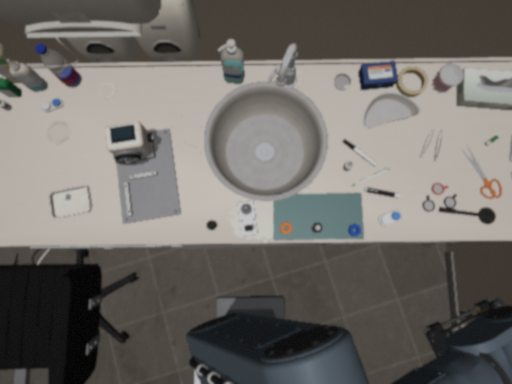

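View pics/side0.png

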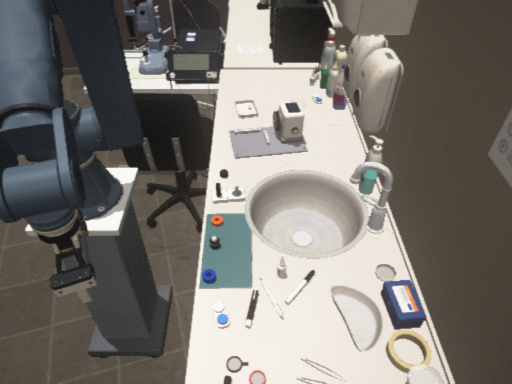

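```bash
cat >> h.py <<'E'
from scipy.spatial.transform import Rotation as Rn
def yawR(th):  # tool pointing down, tool x at yaw th
    c,s=np.cos(th),np.sin(th); return np.array([[c,s,0],[s,-c,0],[0,0,-1.]])
def plan(p,R=None):
    s=bot.observe(); R0=Rn.from_matrix(s['eef_rot']).as_matrix()
    t=R0.T@(np.array(p)-s['tcp_pos']); w=np.zeros(3) if R is None else Rn.from_matrix(R0.T@R).as_rotvec()
    print('shift',np.round(t,4),'rot',np.round(w,4),'| time',s['time_s'],'pos',np.round(s['tcp_pos'],4),'w',round(s['width'],3)); return t,w
E
python3 - <<'E'
from h import *
np.set_printoptions(precision=4,suppress=True)
z=np.load('pics/top0.npz'); P=pts(z['d'],dict(mtx=z['K'],origin=z['o'],attitude=z['R']))
for n,u,v in [('orange',286,228),('holder',318,227),('blue',354,230),('loupe',212,225),('c1',245,210),('mat',300,215),('table',190,200)]:
    print(n,P[v,u])
img=cv2.imread('pics/top0.png')
cv2.imwrite('pics/topA.png',cv2.resize(img[180:250,190:390],None,fx=4,fy=4,interpolation=cv2.INTER_CUBIC))
cv2.imwrite('pics/topB.png',cv2.resize(img[110:240,90:220],None,fx=4,fy=4,interpolation=cv2.INTER_CUBIC))
c=bot.get_calibration('wrist'); print(c); snap('wrist','w0')
plan([0.40,-0.24,0.25],yawR(0))
plan([0.40,-0.24,0.25],yawR(np.pi/2))
E
```

```text
orange [ 0.4662 -0.1316  0.002 ]
holder [ 0.4653 -0.228   0.0422]
blue [ 0.4572 -0.35    0.0017]
loupe [0.4772 0.105  0.0198]
c1 [ 0.5225 -0.0007  0.0319]
mat [ 0.5079 -0.1782  0.0004]
table [ 0.562   0.1805 -0.0036]
{'mtx': array([[315.7712,   0.    , 256.0546],
       [  0.    , 315.7712, 190.4012],
       [  0.    ,   0.    ,   1.    ]]), 'origin': array([ 0.2771, -0.4801,  0.3847]), 'attitude': array([[ 0.385 , -0.8927, -0.2341],
       [-0.9229, -0.3723, -0.098 ],
       [ 0.0003,  0.2538, -0.9673]])}
shift [ 0.2765 -0.1743 -0.0124] rot [0.     0.     0.3958] | time 1.45 pos [ 0.2121 -0.5075  0.2377] w 0.997
shift [ 0.2765 -0.1743 -0.0124] rot [ 0.     0.    -1.175] | time 1.45 pos [ 0.2121 -0.5075  0.2377] w 0.997
```

View pics/topA.png

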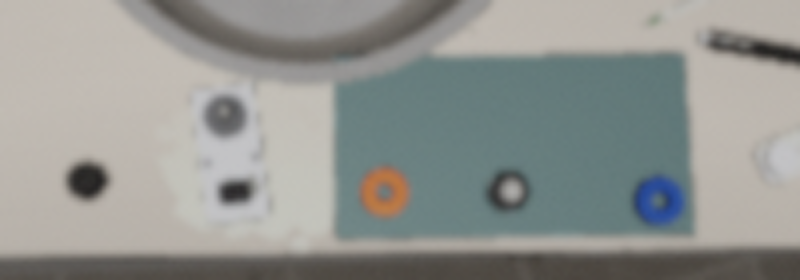

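View pics/topB.png

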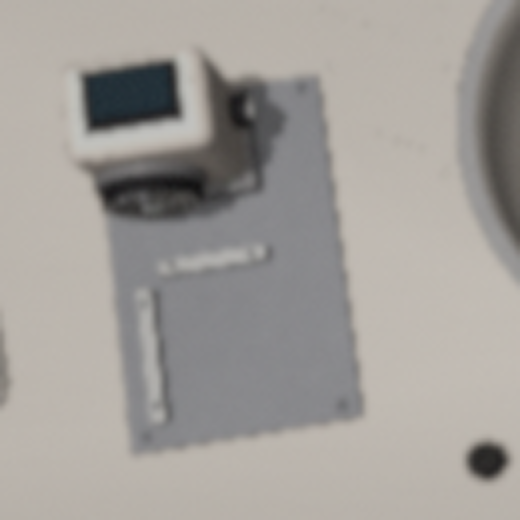

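View pics/w0.png

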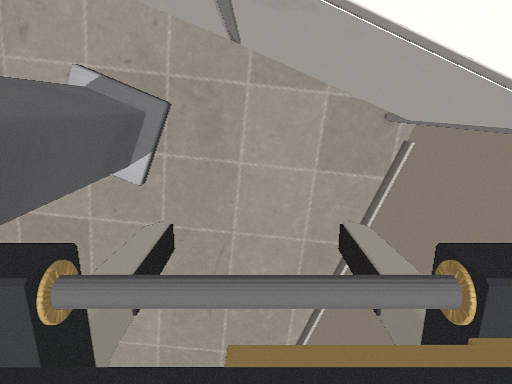

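Emit:
send_rows(series="0.05 -0.03 -0.02 0 0 0.1 0.093;0.1 -0.06 -0.03 0 0 0.2 0.093;0.15 -0.09 -0.05 0 0 0.3 0.093;0.2 -0.12 -0.06 0 0 0.396 0.093;0.24 -0.15 -0.06 0 0 0.396 0.093;0.277 -0.174 -0.06 0 0 0.396 0.093;0.277 -0.174 -0.06 0 0 0.396 0.093;0.277 -0.174 -0.06 0 0 0.396 0.093;0.277 -0.174 -0.06 0 0 0.396 0.093")

```text
time_s: 2.35
tcp_pos: [0.4007, -0.2399, 0.2977]
eef_rot: [[1.0, 0.001, 0.0], [0.001, -1.0, -0.0], [0.0, 0.0, -1.0]]
ft_force: [0.2, 0.1, 0.1]
width: 1.002
```

Run:
```python
from h import *
np.set_printoptions(precision=4,suppress=True)
s=bot.observe();print(s['time_s'],s['tcp_pos'],s['eef_rot'],s['joints'],s['ft_force'])
snap('wrist','w1')
for t in ['carriage','carriage_grip','post_tip','blue_collar_mid','ball_holder_mid','orange_collar','loupe']:
        r=bot.boxes_of('wrist',t); print(t,[(np.round(x['centre'],4),round(x['confidence'],2)) for x in r[:2]])
```

```text
2.35 [ 0.4007 -0.2399  0.2977] [[ 1.      0.0015  0.    ]
 [ 0.0015 -1.     -0.0003]
 [ 0.      0.0003 -1.    ]] [-0.639   0.1357  1.7774 -0.0003  1.2283  0.9304] [0.1642 0.0719 0.1457]
carriage [(array([ 0.4995, -0.0129,  0.0123]), 0.56)]
carriage_grip [(array([ 0.5005, -0.0126,  0.0145]), 0.81)]
post_tip [(array([ 0.5033, -0.014 ,  0.0164]), 0.57)]
blue_collar_mid [(array([ 0.4548, -0.3461,  0.0226]), 0.88)]
ball_holder_mid [(array([ 0.468 , -0.2303,  0.0276]), 0.86)]
orange_collar [(array([ 0.4674, -0.1287,  0.0181]), 0.68)]
loupe [(array([0.477 , 0.0969, 0.0133]), 0.54)]
```

View pics/w1.png

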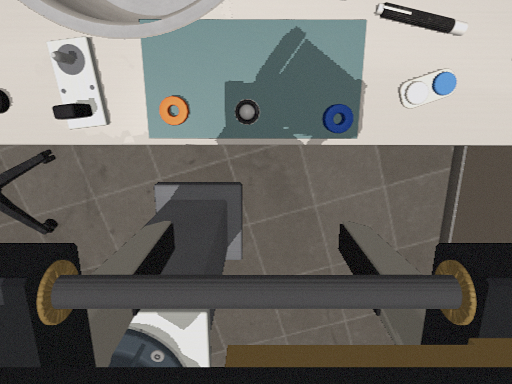

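```bash
cat >> h.py <<'E'
def load(f):
    z=np.load('pics/'+f+'.npz'); return z['p'],pts(z['d'],dict(mtx=z['K'],origin=z['o'],attitude=z['R'])),z
def circ(xy):
    from scipy.optimize import least_squares
    x0=[*xy.mean(0),0.018]
    r=least_squares(lambda q:np.hypot(xy[:,0]-q[0],xy[:,1]-q[1])-q[2],x0,loss='soft_l1',f_scale=0.001); return r.x
E
python3 - <<'E'
from h import *
np.set_printoptions(precision=4,suppress=True)
p,P,z=load('w1')
hsv=cv2.cvtColor(p,cv2.COLOR_RGB2HSV)
print('mat z',np.median(P[40:60,160:220,2]),'table',np.median(P[100:140,480:505,2]))
for n,(u,v),zr in [('orange',(174,110),(.010,.022)),('holder',(247,111),(.02,.06)),('blue',(338,118),(.016,.030))]:
    w=30; Q=P[v-w:v+w,u-w:u+w].reshape(-1,3); H=hsv[v-w:v+w,u-w:u+w].reshape(-1,3)
    m=(Q[:,2]>zr[0])&(Q[:,2]<zr[1])
    print(n,m.sum(),'z pct',np.percentile(Q[m,2],[5,50,95]),'ext',Q[m].min(0),Q[m].max(0),'mid',(Q[m].min(0)+Q[m].max(0))/2)
# carriage
w=P[20:145,40:115]; zz=w[...,2]
for lo,hi in [(.009,.019),(.02,.045),(.045,.056),(.056,.066)]:
    m=(zz>lo)&(zz<hi); Q=w[m]; 
    if m.sum()>3:
        r=cv2.minAreaRect((Q[:,:2]*1000).astype(np.float32)); print(lo,hi,m.sum(),Q.mean(0),'rect',np.round(r[0],1),np.round(r[1],1),round(r[2],1))
big=cv2.resize(p[20:145,40:370],None,fx=2.4,fy=2.4,interpolation=cv2.INTER_CUBIC); cv2.imwrite('pics/w1b.png',big[:,:,::-1])
E
```

```text
mat z 0.0020011383540659844 table -0.0003327447571830344
orange 573 z pct [0.0138 0.0157 0.0172] ext [ 0.4497 -0.1493  0.0102] [ 0.4857 -0.1128  0.0185] mid [ 0.4677 -0.1311  0.0144]
holder 507 z pct [0.0245 0.0294 0.0418] ext [ 0.4503 -0.2435  0.021 ] [ 0.4818 -0.2123  0.0442] mid [ 0.466  -0.2279  0.0326]
blue 576 z pct [0.0195 0.0219 0.0233] ext [ 0.4397 -0.3669  0.0161] [ 0.4757 -0.3293  0.0244] mid [ 0.4577 -0.3481  0.0202]
0.009 0.019 3065 [ 0.5048 -0.0101  0.0138] rect [500.7  -7.3] [110.1  53.5] 6.5
0.02 0.045 284 [ 0.4971 -0.0155  0.0337] rect [496.9 -13. ] [78.5 21.8] 2.2
0.045 0.056 143 [ 0.4929 -0.0147  0.0493] rect [495.9 -13. ] [76.5 23.3] 1.5
0.056 0.066 305 [ 0.4669 -0.0126  0.0594] rect [466.8 -11.4] [15.9 26.7] 6.7
```

View pics/w1b.png

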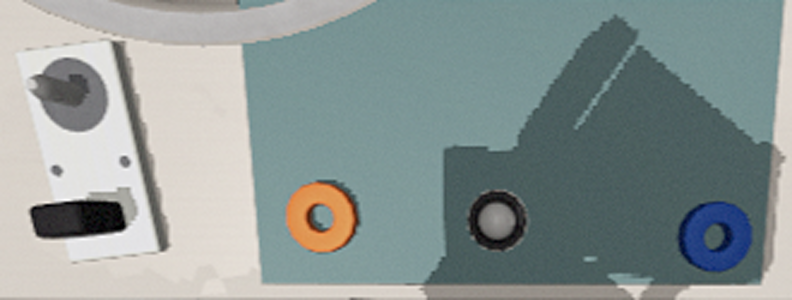

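Emit:
send_rows(series="0.025 0.045 0.03 0 0 0 0.07;0.05 0.09 0.06 0 0 0 0.07;0.057 0.108 0.1 0 0 0 0.07;0.057 0.108 0.14 0 0 0 0.07;0.057 0.108 0.18 0 0 0 0.07;0.057 0.108 0.21 0 0 0 0.07;0.057 0.108 0.235 0 0 0 0.07;0.057 0.108 0.255 0 0 0 0.07;0.057 0.108 0.268 0 0 0 0.07;0.057 0.108 0.2735 0 0 0 0.07;0.057 0.108 0.2735 0 0 0 0.07;0.057 0.108 0.2735 0 0 0 0.07")

```text
time_s: 3.95
tcp_pos: [0.4575, -0.349, 0.0249]
eef_rot: [[1.0, -0.001, 0.001], [-0.001, -1.0, -0.001], [0.001, 0.001, -1.0]]
ft_force: [0.0, -0.1, 0.1]
width: 0.75
```

Run:
```python
from h import *
snap('wrist','w2');snap('side','s2')
p,P,z=load('s2'); cv2.imwrite('pics/s2b.png',cv2.resize(p[200:300,170:300],None,fx=5,fy=5,interpolation=cv2.INTER_CUBIC)[:,:,::-1])
plan([0.4577,-0.3481,0.024])
```

```text
shift [ 0.0002 -0.0009  0.001 ] rot [0. 0. 0.] | time 4.05 pos [ 0.4575 -0.349   0.025 ] w 0.749
```

View pics/w2.png

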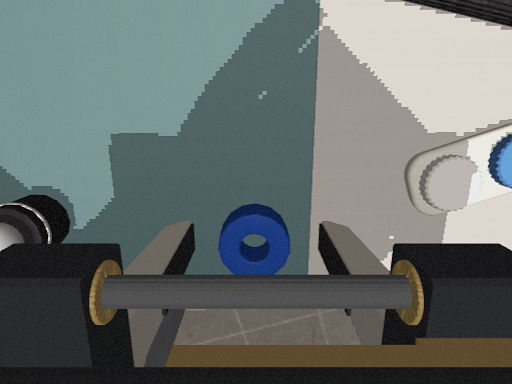

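View pics/s2b.png

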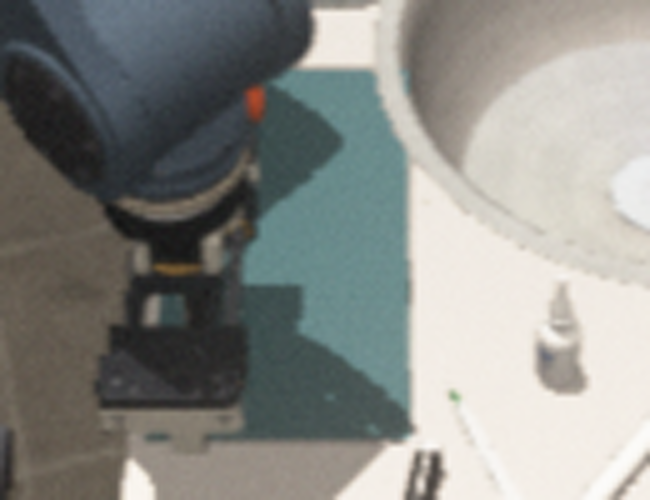

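Run:
```python
from h import *
np.set_printoptions(precision=4,suppress=True)
p,P,z=load('w2'); hsv=cv2.cvtColor(p,cv2.COLOR_RGB2HSV)
m=(hsv[...,0]>105)&(hsv[...,0]<125)&(hsv[...,1]>150); m[:, :200]=0; m[:,310:]=0; m[:190]=0
Q=P[m]; t=Q[np.abs(Q[:,2]-np.percentile(Q[:,2],80))<.002]
print(len(t),np.percentile(Q[:,2],[5,50,95]),t.min(0),t.max(0))
# outer edge fit in xy using hull
h=cv2.convexHull((t[:,:2]*1e4).astype(np.float32))[:,0]/1e4; print('circle',circ(h))
```

```text
2938 [0.0083 0.0216 0.0228] [ 0.4421 -0.3659  0.0203] [ 0.4772 -0.3295  0.0238]
circle [ 0.4584 -0.3477  0.0184]
```

Emit:
send_rows(series="0 -0.0005 0.001 0 0 0 0.05;0 -0.0005 0.001 0 0 0 0.036;0 -0.0005 0.001 0 0 0 0.034;0 -0.0005 0.001 0 0 0 0.034;0 -0.0005 0.001 0 0 0 0.034;0 -0.0005 0.001 0 0 0 0.034;0 -0.0005 0.001 0 0 0 0.034", grip_force=15)

```text
time_s: 4.75
tcp_pos: [0.4575, -0.3485, 0.024]
eef_rot: [[1.0, -0.001, 0.001], [-0.001, -1.0, -0.001], [0.001, 0.001, -1.0]]
ft_force: [-0.7, 0.3, 2.2]
width: 0.392
```

Emit:
send_rows(series="0 0 -0.02 0 0 0 0.034;0 0 -0.06 0 0 0 0.034;0 -0.02 -0.1 0 0 0 0.034;0 -0.06 -0.126 0 0 0 0.034;0 -0.1 -0.126 0 0 0 0.034;0 -0.14 -0.126 0 0 0 0.034;0 -0.18 -0.126 0 0 0 0.034;0 -0.22 -0.126 0 0 0 0.034;0.005 -0.26 -0.126 0 0 0 0.034;0.01 -0.3 -0.126 0 0 0 0.034;0.0125 -0.33 -0.126 0 0 0 0.034;0.0125 -0.3445 -0.126 0 0 0 0.034;0.0125 -0.3445 -0.126 0 0 0 0.034;0.0125 -0.3445 -0.126 0 0 0 0.034;0.0125 -0.3445 -0.126 0 0 0 0.034")

```text
time_s: 6.25
tcp_pos: [0.4704, -0.0047, 0.1497]
eef_rot: [[1.0, -0.002, 0.001], [-0.002, -1.0, -0.001], [0.001, 0.001, -1.0]]
ft_force: [0.5, -1.0, -0.5]
width: 0.393
```

Run:
```python
from h import *
print(bot.observe()['tcp_pos'],bot.observe()['eef_rot'],bot.observe()['ft_force'])
snap('wrist','w3')
```

```text
[ 0.47035136 -0.00471086  0.14972892] [[ 0.99999725 -0.00208623  0.00107572]
 [-0.00208511 -0.99999728 -0.00104362]
 [ 0.00107789  0.00104138 -0.99999888]] [ 0.50584446 -0.97494312 -0.51580694]
```

View pics/w3.png

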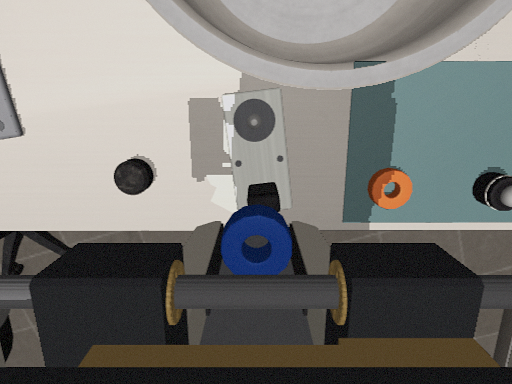

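Run:
```python
from h import *
np.set_printoptions(precision=4,suppress=True)
p,P,z=load('w3'); hsv=cv2.cvtColor(p,cv2.COLOR_RGB2HSV)
w=P[80:215,215:300].reshape(-1,3)
for lo,hi in [(.010,.018),(.03,.053)]:
    m=(w[:,2]>lo)&(w[:,2]<hi); 
    if lo<.02: m&=True
    Q=w[m]; r=cv2.minAreaRect((Q[:,:2]*1000).astype(np.float32)); print(lo,len(Q),Q.mean(0),r)
m=(w[:,2]>.02)&(w[:,0]>.51)&(w[:,2]<.06);Q=w[m]; print('post',len(Q),Q.min(0),Q.max(0))
for a in np.arange(.02,.052,.005):
    k=(Q[:,2]>a)&(Q[:,2]<a+.005)
    if k.sum()>2: print(a,k.sum(),Q[k].mean(0),Q[k].min(0)[:2],Q[k].max(0)[:2])
# held collar
m=(hsv[...,0]>105)&(hsv[...,0]<125)&(hsv[...,1]>150); m[:,:200]=0; m[:,310:]=0; m[:190]=0
Q=P[m]; top=np.percentile(Q[:,2],80); t=Q[np.abs(Q[:,2]-top)<.002]; print('collar top',top,t.min(0),t.max(0))
h=cv2.convexHull((t[:,:2]*1e4).astype(np.float32))[:,0]/1e4; print('circle',circ(h))
cv2.imwrite('pics/w3b.png',cv2.resize(p[80:280,200:310],None,fx=3,fy=3,interpolation=cv2.INTER_CUBIC)[:,:,::-1])
```

```text
0.01 5832 [ 0.5098 -0.0061  0.014 ] ((500.6826477050781, -6.794155120849609), (109.64176940917969, 52.11459732055664), 6.809174537658691)
0.03 394 [ 0.5004 -0.007   0.0441] ((503.7657470703125, -5.866611480712891), (64.89932250976562, 25.968660354614258), 7.451778411865234)
post 183 [ 0.5245 -0.0086  0.0261] [0.536  0.0024 0.0515]
0.04000000000000001 63 [ 0.5304 -0.0033  0.0434] [ 0.5245 -0.0086] [0.536  0.0024]
0.045000000000000005 92 [ 0.5306 -0.0032  0.0475] [ 0.5254 -0.0078] [0.5353 0.0008]
0.05 23 [ 0.5299 -0.0035  0.0506] [ 0.528  -0.0054] [ 0.5325 -0.0009]
collar top 0.147953191594223 [ 0.4556 -0.023   0.146 ] [0.4893 0.0137 0.1494]
circle [ 0.4709 -0.0045  0.0185]
```

View pics/w3b.png

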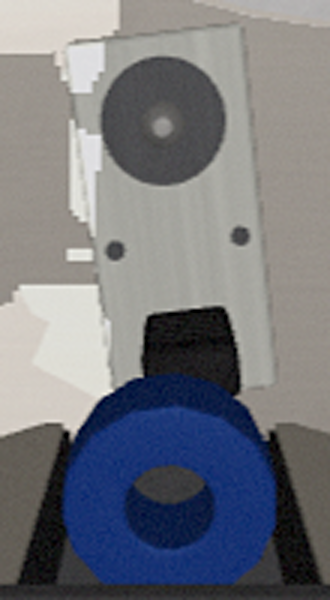

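Emit:
send_rows(series="0.03 -0.001 0 0 0 0 0.034;0.0595 -0.0013 0.01 0 0 0 0.034;0.0595 -0.0013 0.03 0 0 0 0.034;0.0595 -0.0013 0.05 0 0 0 0.034;0.0595 -0.0013 0.065 0 0 0 0.034;0.0595 -0.0013 0.073 0 0 0 0.034;0.0595 -0.0013 0.078 0 0 0 0.034;0.0595 -0.0013 0.083 0 0 0 0.034;0.0595 -0.0013 0.083 0 0 0 0.034")

```text
time_s: 7.2
tcp_pos: [0.5299, -0.0038, 0.0667]
eef_rot: [[1.0, -0.002, 0.001], [-0.002, -1.0, -0.001], [0.001, 0.001, -1.0]]
ft_force: [0.2, -0.4, 0.1]
width: 0.391
```

Run:
```python
from h import *
s=bot.observe(); print(s['ft_force'],s['torque'],s['width'])
plan([0.5299,-.0035,0.036])
snap('wrist','w4')
```

```text
[ 0.16947405 -0.43278693  0.07093652] [ 0.03924003  0.04428527 -0.00140029] 0.3912421638765786
shift [-0.0001 -0.0004  0.0307] rot [0. 0. 0.] | time 7.2 pos [ 0.5299 -0.0038  0.0667] w 0.391
```

View pics/w4.png

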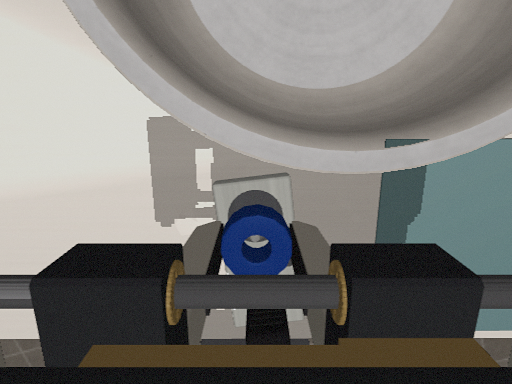

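Tip is in the bore (visible at (257,238)), no force. Continue down.

Emit:
send_rows(series="0 -0.0003 0.005 0 0 0 0.034;0 -0.0003 0.01 0 0 0 0.034;0 -0.0003 0.015 0 0 0 0.034;0 -0.0003 0.02 0 0 0 0.034;0 -0.0003 0.025 0 0 0 0.034;0 -0.0003 0.028 0 0 0 0.034;0 -0.0003 0.03 0 0 0 0.034;0 -0.0003 0.031 0 0 0 0.034;0 -0.0003 0.031 0 0 0 0.034")

```text
time_s: 8.15
tcp_pos: [0.5302, -0.0035, 0.0361]
eef_rot: [[1.0, -0.002, 0.001], [-0.002, -1.0, -0.001], [0.001, 0.001, -1.0]]
ft_force: [-0.5, -0.9, 0.7]
width: 0.393
```

Run:
```python
from h import *
s=bot.observe(); print(s['ft_force'],s['torque'],s['width'],s['tcp_pos'])
```

```text
[-0.47790982 -0.90170072  0.72375452] [ 0.02276825  0.01368348 -0.02456387] 0.39325920516122304 [ 0.5301844  -0.00353437  0.03611753]
```

Emit:
send_rows(series="0 0 0.0008 0 0 0 0.034;0 0 0.0013 0 0 0 0.034;0 0 0.0013 0 0 0 0.034;0 0 0.0005 0 0 0 0.045;0 0 0.0005 0 0 0 0.055;0 0 0 0 0 0 0.06;0 0 -0.02 0 0 0 0.06;0 0 -0.06 0 0 0 0.06;-0.02 0 -0.1 0 0 0 0.06;-0.06 0 -0.114 0 0 0 0.06;-0.06 0 -0.114 0 0 0 0.06;-0.06 0 -0.114 0 0 0 0.06")

```text
time_s: 9.35
tcp_pos: [0.4701, -0.0033, 0.1505]
eef_rot: [[1.0, -0.003, 0.003], [-0.003, -1.0, -0.001], [0.003, 0.001, -1.0]]
ft_force: [1.1, -0.4, 0.6]
width: 0.645
```

Run:
```python
from h import *
np.set_printoptions(precision=4,suppress=True)
s=bot.observe(); print(s['ft_force'],s['tcp_pos'])
p,d,c=snap('wrist','w5')
p,P,z=load('w5'); hsv=cv2.cvtColor(p,cv2.COLOR_RGB2HSV)
m=(hsv[...,0]>105)&(hsv[...,0]<125)&(hsv[...,1]>150); m[:,:200]=0; m[:,310:]=0; m[:50]=0;m[200:]=0
Q=P[m]; top=np.percentile(Q[:,2],80); t=Q[np.abs(Q[:,2]-top)<.002]; print('collar top',top,t.min(0),t.max(0))
h=cv2.convexHull((t[:,:2]*1e4).astype(np.float32))[:,0]/1e4; print('circle',circ(h))
plan([.466,-.2279,.023])
```

```text
[ 1.0999 -0.3879  0.6222] [ 0.4701 -0.0033  0.1505]
collar top 0.03449477123122565 [ 0.4753 -0.0213  0.0325] [0.5483 0.0147 0.0363]
circle [ 0.5302 -0.0035  0.0183]
shift [-0.0042  0.2245  0.1273] rot [0. 0. 0.] | time 9.4 pos [ 0.4705 -0.0033  0.15  ] w 0.647
```

View pics/w5.png

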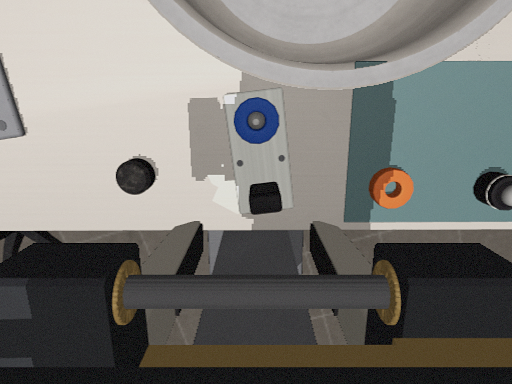

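Emit:
send_rows(series="0 0.04 0 0 0 0 0.06;-0.002 0.08 0 0 0 0 0.06;-0.004 0.12 0 0 0 0 0.06;-0.004 0.16 0 0 0 0 0.06;-0.004 0.2 0 0 0 0 0.06;-0.004 0.2245 0.02 0 0 0 0.06;-0.004 0.2245 0.05 0 0 0 0.06;-0.004 0.2245 0.08 0 0 0 0.06;-0.004 0.2245 0.08 0 0 0 0.06")

```text
time_s: 10.3
tcp_pos: [0.4646, -0.2272, 0.0664]
eef_rot: [[1.0, -0.003, -0.004], [-0.003, -1.0, 0.002], [-0.004, -0.002, -1.0]]
ft_force: [-0.6, -0.3, 0.9]
width: 0.646
```

Run:
```python
from h import *
np.set_printoptions(precision=4,suppress=True)
s=bot.observe(); print(s['ft_force'],s['tcp_pos'],s['eef_rot'])
snap('wrist','w6')
plan([.466,-.2279,.023],yawR(0))
```

```text
[-0.5593 -0.3068  0.9033] [ 0.4646 -0.2272  0.0664] [[ 1.     -0.003  -0.0037]
 [-0.003  -1.      0.0024]
 [-0.0037 -0.0024 -1.    ]]
shift [0.0004 0.0003 0.0456] rot [-0.001   0.0013 -0.0026] | time 10.35 pos [ 0.4656 -0.2276  0.0686] w 0.642
```

View pics/w6.png

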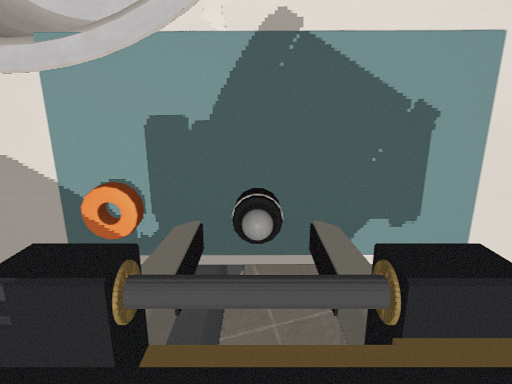

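Emit:
send_rows(series="0.0004 0.0003 0.015 0 0.001 -0.003 0.06;0.0004 0.0003 0.03 0 0.001 -0.003 0.06;0.0004 0.0003 0.04 0 0.001 -0.003 0.06;0.0004 0.0003 0.0455 0 0.001 -0.003 0.06;0.0004 0.0003 0.0455 0 0.001 -0.003 0.06;0.0004 0.0003 0.0455 0 0.001 -0.003 0.06")

```text
time_s: 10.95
tcp_pos: [0.4664, -0.228, 0.0237]
eef_rot: [[1.0, 0.0, 0.0], [0.0, -1.0, 0.001], [0.0, -0.001, -1.0]]
ft_force: [0.4, 0.0, -0.0]
width: 0.645
```

Run:
```python
from h import *
np.set_printoptions(precision=4,suppress=True)
s=bot.observe(); print(s['ft_force'],s['tcp_pos'],s['eef_rot'])
p,d,c=snap('wrist','w7')
p,P,z=load('w7'); w=P[190:275,215:300].reshape(-1,3)
for lo,hi in [(.024,.031),(.031,.036),(.036,.045)]:
    Q=w[(w[:,2]>lo)&(w[:,2]<hi)]; print(lo,len(Q),Q.min(0),Q.max(0),Q.mean(0))
    h=cv2.convexHull((Q[:,:2]*1e4).astype(np.float32))[:,0]/1e4; print('circle',circ(h))
plan([.466,-.2279,.023],yawR(0))
```

```text
[ 0.4244  0.035  -0.0026] [ 0.4664 -0.228   0.0237] [[ 1.      0.0005  0.0004]
 [ 0.0005 -1.      0.0005]
 [ 0.0004 -0.0005 -1.    ]]
0.024 1524 [ 0.4552 -0.2433  0.024 ] [ 0.4823 -0.2118  0.031 ] [ 0.4721 -0.2277  0.0281]
circle [ 0.4668 -0.2276  0.0156]
0.031 284 [ 0.4611 -0.2379  0.031 ] [ 0.4773 -0.2176  0.036 ] [ 0.4729 -0.2276  0.0335]
circle [ 0.4673 -0.2277  0.0102]
0.036 911 [ 0.4614 -0.2362  0.036 ] [ 0.4759 -0.2188  0.0441] [ 0.4691 -0.2276  0.0398]
circle [ 0.467  -0.2276  0.0087]
shift [-0.0004 -0.0002  0.0008] rot [-0.0004 -0.0006  0.0005] | time 11.0 pos [ 0.4664 -0.2281  0.0238] w 0.649
```

View pics/w7.png

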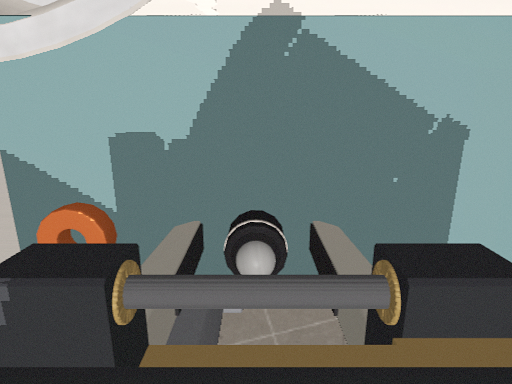

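Emit:
send_rows(series="0.0003 -0.0003 0.0003 0 0 0 0.04;0.0003 -0.0003 0.0003 0 0 0 0.03;0.0003 -0.0003 0.0003 0 0 0 0.028;0.0003 -0.0003 0.0003 0 0 0 0.028;0.0003 -0.0003 0.0003 0 0 0 0.028;0.0003 -0.0003 0.0003 0 0 0 0.028;0.0003 -0.0003 -0.02 0 0 0 0.028;0.0003 -0.0003 -0.06 0 0 0 0.028;0.0003 -0.02 -0.1 0 0 0 0.028;0.002 -0.06 -0.127 0 0 0 0.028;0.004 -0.1 -0.137 0 0 0 0.028;0.004 -0.14 -0.137 0 0 0 0.028;0.004 -0.18 -0.137 0 0 0 0.028;0.004 -0.21 -0.137 0 0 0 0.028;0.004 -0.224 -0.137 0 0 0 0.028;0.004 -0.224 -0.137 0 0 0 0.028;0.004 -0.224 -0.137 0 0 0 0.028;0.004 -0.224 -0.137 0 0 0 0.028", grip_force=15)

```text
time_s: 12.8
tcp_pos: [0.4703, -0.0052, 0.1608]
eef_rot: [[1.0, -0.001, 0.0], [-0.001, -1.0, 0.0], [0.0, -0.0, -1.0]]
ft_force: [-0.4, 0.7, -0.0]
width: 0.342
```

Run:
```python
from h import *
np.set_printoptions(precision=4,suppress=True)
s=bot.observe(); print(s['ft_force'],s['tcp_pos'],s['eef_rot'],s['width'])
p,d,c=snap('wrist','w8')
p,P,z=load('w8'); hsv=cv2.cvtColor(p,cv2.COLOR_RGB2HSV)
m=(hsv[...,0]>105)&(hsv[...,0]<125)&(hsv[...,1]>150); m[:,:200]=0; m[:,310:]=0; m[:50]=0;m[190:]=0
Q=P[m]; Q=Q[Q[:,0]>.5]; top=np.percentile(Q[:,2],80); t=Q[np.abs(Q[:,2]-top)<.002]; print('collar top',top,t.min(0),t.max(0))
h=cv2.convexHull((t[:,:2]*1e4).astype(np.float32))[:,0]/1e4; print('circle',circ(h))
w=P[80:170,215:300].reshape(-1,3); Q=w[(w[:,2]>.04)&(w[:,2]<.056)&(w[:,0]>.51)]; print('post',len(Q),Q.mean(0),(Q.min(0)+Q.max(0))/2)
w=P[190:275,200:310].reshape(-1,3); zt=s['tcp_pos'][2]+.0045
Q=w[np.abs(w[:,2]-zt)<.003]; print(len(Q),Q.min(0),Q.max(0)); h=cv2.convexHull((Q[:,:2]*1e4).astype(np.float32))[:,0]/1e4; print('holder circle',circ(h))
Q=w[np.abs(w[:,2]-zt-.012)<.004]; h=cv2.convexHull((Q[:,:2]*1e4).astype(np.float32))[:,0]/1e4; print('ball circle',circ(h))
```

```text
[-0.3639  0.667  -0.0292] [ 0.4703 -0.0052  0.1608] [[ 1.     -0.0007  0.0005]
 [-0.0007 -1.      0.0003]
 [ 0.0005 -0.0003 -1.    ]] 0.3417738942911676
collar top 0.03448914338597141 [ 0.5128 -0.0211  0.0325] [0.5485 0.0146 0.0359]
circle [ 0.5304 -0.0032  0.018 ]
post 163 [ 0.5305 -0.0033  0.0463] [ 0.5301 -0.0033  0.0462]
1796 [ 0.4589 -0.0308  0.1623] [0.4859 0.0227 0.1683]
holder circle [ 0.4767 -0.005   0.022 ]
ball circle [ 0.4841 -0.0045  0.0245]
```

View pics/w8.png

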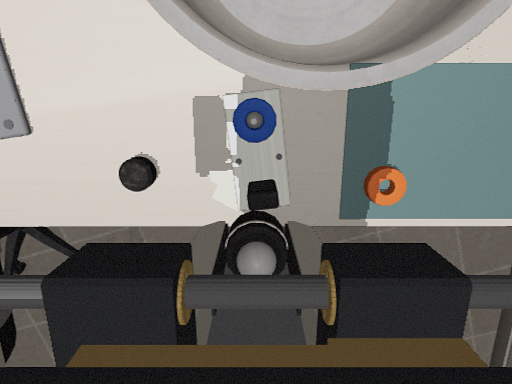

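Emit:
send_rows(series="0.03 -0.0017 0 0 0 0 0.028;0.0597 -0.0017 0.01 0 0 0 0.028;0.0597 -0.0017 0.04 0 0 0 0.028;0.0597 -0.0017 0.06 0 0 0 0.028;0.0597 -0.0017 0.075 0 0 0 0.028;0.0597 -0.0017 0.083 0 0 0 0.028;0.0597 -0.0017 0.089 0 0 0 0.028;0.0597 -0.0017 0.094 0 0 0 0.028;0.0597 -0.0017 0.094 0 0 0 0.028")

```text
time_s: 13.75
tcp_pos: [0.53, -0.0037, 0.0667]
eef_rot: [[1.0, -0.001, 0.0], [-0.001, -1.0, 0.0], [0.0, -0.0, -1.0]]
ft_force: [0.5, -0.4, -0.3]
width: 0.341
```

Run:
```python
from h import *
s=bot.observe(); print(s['ft_force'],s['torque'],s['width'])
plan([0.530,-.0035,0.0555])
```

```text
[ 0.46393764 -0.44979922 -0.31800669] [0.00689681 0.05784006 0.02401745] 0.34081626271767196
shift [-0.     -0.0002  0.0112] rot [0. 0. 0.] | time 13.75 pos [ 0.53   -0.0037  0.0667] w 0.341
```

Emit:
send_rows(series="0 -0.0002 0.004 0 0 0 0.028;0 -0.0002 0.007 0 0 0 0.028;0 -0.0002 0.0095 0 0 0 0.028;0 -0.0002 0.011 0 0 0 0.028;0 -0.0002 0.0122 0 0 0 0.028;0 -0.0002 0.0122 0 0 0 0.028")

```text
time_s: 14.35
tcp_pos: [0.5301, -0.0034, 0.0554]
eef_rot: [[1.0, -0.001, 0.001], [-0.001, -1.0, 0.0], [0.001, -0.0, -1.0]]
ft_force: [-3.9, 0.1, 11.0]
width: 0.342
```

Run:
```python
from h import *
s=bot.observe(); print(s['ft_force'],s['torque'],s['width'],s['tcp_pos'])
```

```text
[-3.93101163  0.13902694 11.02408356] [0.08488161 0.77316274 0.06328169] 0.3417320408814133 [ 0.53014088 -0.00344298  0.05539068]
```

Emit:
send_rows(series="0 0 -0.0005 0 0 0 0.035;0 0 -0.0005 0 0 0 0.05;0 0 -0.0005 0 0 0 0.055;0 0 -0.01 0 0 0 0.055;0 0 -0.04 0 0 0 0.055;0 0 -0.08 0 0 0 0.055;-0.02 0 -0.095 0 0 0 0.07;-0.06 0 -0.095 0 0 0 0.07;-0.06 0 -0.095 0 0 0 0.07;-0.06 0 -0.095 0 0 0 0.07")

```text
time_s: 15.35
tcp_pos: [0.4702, -0.0034, 0.1511]
eef_rot: [[1.0, -0.001, 0.002], [-0.001, -1.0, 0.0], [0.002, -0.0, -1.0]]
ft_force: [0.4, 0.6, -0.3]
width: 0.752
```

Run:
```python
from h import *
np.set_printoptions(precision=4,suppress=True)
s=bot.observe(); print(s['ft_force'],s['tcp_pos'],s['eef_rot'])
snap('wrist','w9'); p,P,z=load('w9')
w=P[60:225,205:310].reshape(-1,3)
Q=w[(w[:,2]>.010)&(w[:,2]<.018)]; print('bar',cv2.minAreaRect((Q[:,:2]*1000).astype(np.float32)))
g=w[(w[:,2]>.056)&(w[:,2]<.064)&(w[:,0]<.50)]; print('grip',len(g),g.mean(0),cv2.minAreaRect((g[:,:2]*1000).astype(np.float32)))
for lo,hi in [(.031,.037),(.056,.063),(.066,.078)]:
    Q=w[(w[:,2]>lo)&(w[:,2]<hi)&(w[:,0]>.505)]; h=cv2.convexHull((Q[:,:2]*1e4).astype(np.float32))[:,0]/1e4; print(lo,len(Q),np.median(Q[:,2]),Q[:,2].max(),circ(h))
cv2.imwrite('pics/w9b.png',cv2.resize(p[60:225,170:350],None,fx=3.5,fy=3.5,interpolation=cv2.INTER_CUBIC)[:,:,::-1])
snap('side','s9'); p,P,z=load('s9'); cv2.imwrite('pics/s9b.png',cv2.resize(p[90:240,180:320],None,fx=4,fy=4,interpolation=cv2.INTER_CUBIC)[:,:,::-1])
```

```text
[ 0.3545  0.5678 -0.3318] [ 0.4702 -0.0034  0.1511] [[ 1.     -0.0011  0.0018]
 [-0.0011 -1.      0.0002]
 [ 0.0018 -0.0002 -1.    ]]
bar ((500.4318542480469, -6.7931365966796875), (110.04561614990234, 52.13844680786133), 6.762475967407227)
grip 616 [ 0.4676 -0.0107  0.0595] ((466.8987121582031, -10.700353622436523), (16.104127883911133, 25.85293960571289), 6.547187805175781)
0.031 204 0.033517986245809456 0.035472536423256096 [ 0.5302 -0.0037  0.0187]
0.056 844 0.06015568019680448 0.06299709369552192 [ 0.5296 -0.0035  0.0157]
0.066 534 0.07175514964235018 0.0758866362398376 [ 0.5296 -0.0036  0.0091]
```

View pics/w9b.png

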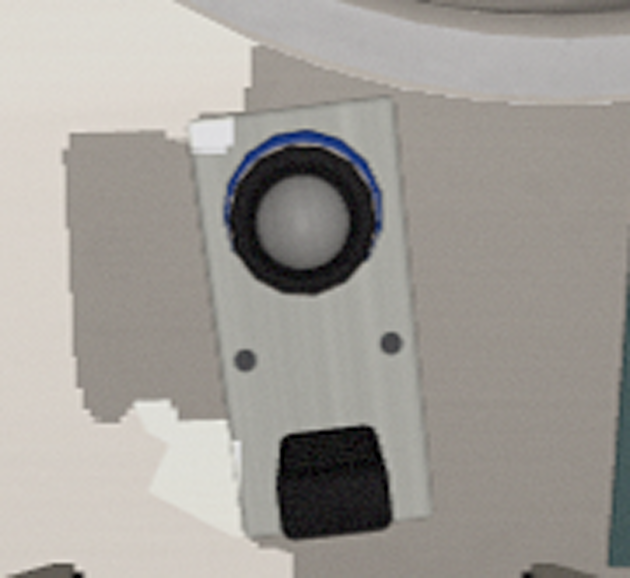

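View pics/s9b.png

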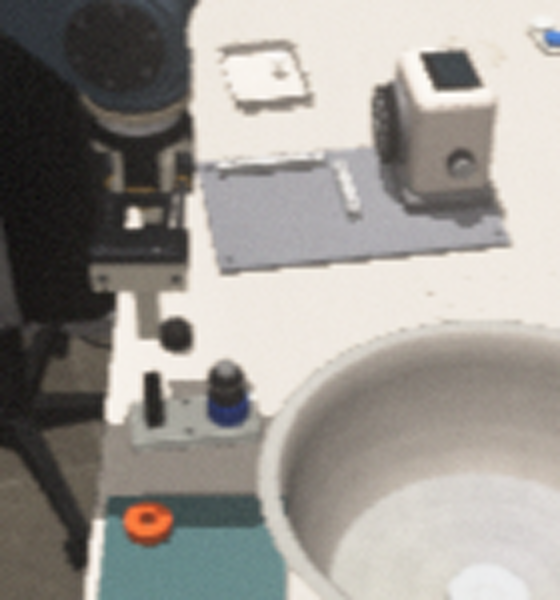

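Emit:
send_rows(series="0 -0.02 -0.03 0 0 0 0.07;0.01 -0.06 -0.05 0 0 0 0.07;0.02 -0.1 -0.05 0 0 0 0.07;0.03 -0.14 -0.05 0 0 0 0.07;0.04 -0.18 -0.05 0 0 0 0.07;0.05 -0.22 -0.05 0 0 0 0.07;0.06 -0.26 -0.05 0 0 0 0.07;0.06 -0.3 -0.05 0 0 0 0.07;0.06 -0.32 -0.05 0 0 0 0.07;0.06 -0.32 -0.05 0 0 0 0.07;0.06 -0.32 -0.05 0 0 0 0.07")

```text
time_s: 16.55
tcp_pos: [0.5314, 0.3158, 0.2005]
eef_rot: [[1.0, -0.001, 0.001], [-0.001, -1.0, -0.0], [0.001, 0.0, -1.0]]
ft_force: [-0.5, 0.5, -0.6]
width: 0.751
```

Run:
```python
from h import *
np.set_printoptions(precision=4,suppress=True)
s=bot.observe(); print(s['ft_force'],s['tcp_pos'],s['eef_rot'],s['joints'])
snap('wrist','w10')
for t in ['back_fence','side_fence','bench']:
        r=bot.boxes_of('wrist',t); print(t,[(np.round(x['centre'],4),round(x['confidence'],2)) for x in r[:2]])
```

```text
[-0.4721  0.4889 -0.6026] [0.5314 0.3158 0.2005] [[ 1.     -0.0007  0.0012]
 [-0.0007 -1.     -0.0005]
 [ 0.0012  0.0005 -1.    ]] [ 0.4614  0.5109  1.5036 -0.001   1.1262  2.0333]
back_fence [(array([0.64  , 0.33  , 0.0249]), 0.83)]
side_fence [(array([0.5683, 0.3757, 0.0231]), 0.82)]
bench [(array([0.6162, 0.3205, 0.0131]), 0.73)]
```

View pics/w10.png

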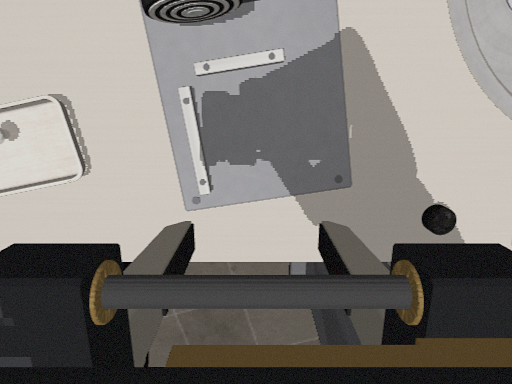

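Run:
```python
from h import *
np.set_printoptions(precision=4,suppress=True)
p,P,z=load('w10')
print('plate z',np.median(P[150:180,230:330,2]))
for n,(r0,r1,c0,c1) in [('back',(42,82,185,295)),('side',(80,200,170,220))]:
    w=P[r0:r1,c0:c1].reshape(-1,3); Q=w[(w[:,2]>.0165)&(w[:,2]<.026)]
    q=Q[:,:2]; 
    r=cv2.minAreaRect((q*1000).astype(np.float32)); print(n,len(Q),np.median(Q[:,2]),r)
    c=q.mean(0); U,S,V=np.linalg.svd(q-c,full_matrices=False); a=V[0]; b=V[1]
    l=(q-c)@a; t=(q-c)@b; print('axis',a,'deg',np.degrees(np.arctan2(a[1],a[0])),'c',c,'len',np.percentile(l,[1,99]),'t',np.percentile(t,[1,3,50,97,99]))
# plate edges
m=(P[...,2]>.004)&(P[...,2]<.012)
m[:, :140]=0
w=P[20:215,140:356].reshape(-1,3); Q=w[(w[:,2]>.005)&(w[:,2]<.012)]
print('plate',cv2.minAreaRect((Q[:,:2]*1000).astype(np.float32)))
```

```text
plate z 0.008001253862214425
back 1233 0.02090653778847662 ((645.1597900390625, 332.64715576171875), (12.26503849029541, 87.88455200195312), 8.716398239135742)
axis [ 0.1508 -0.9886] deg -81.32766792555348 c [0.645  0.3322] len [-0.0432  0.0425] t [-0.0058 -0.0056  0.      0.0058  0.0062]
side 1326 0.020860870679590887 ((567.1563110351562, 379.09442138671875), (112.08583068847656, 12.519271850585938), 8.762584686279297)
axis [-0.9884 -0.1517] deg -171.27215112770128 c [0.5698 0.3792] len [-0.0523  0.0568] t [-0.0056 -0.0055 -0.0001  0.0059  0.0063]
plate ((600.6299438476562, 317.68408203125), (199.1346435546875, 189.87771606445312), 8.715065002441406)
```

Run:
```python
from h import *
plan([.4668,-.0108,.15],yawR(.117))
plan([.4668,-.0108,.040],yawR(.117))
```

```text
shift [-0.0641  0.3262  0.051 ] rot [ 0.     -0.0018 -0.1194] | time 16.75 pos [0.5316 0.3152 0.2011] w 0.754
shift [-0.0643  0.3262  0.161 ] rot [ 0.     -0.0018 -0.1194] | time 16.75 pos [0.5316 0.3152 0.2011] w 0.754
```

Emit:
send_rows(series="-0.01 0.04 0 0 -0.002 -0.12 0.07;-0.02 0.08 0.01 0 -0.002 -0.12 0.07;-0.03 0.12 0.02 0 -0.002 -0.12 0.07;-0.04 0.16 0.03 0 -0.002 -0.12 0.07;-0.05 0.2 0.04 0 -0.002 -0.12 0.07;-0.06 0.24 0.05 0 -0.002 -0.12 0.07;-0.064 0.28 0.05 0 -0.002 -0.12 0.07;-0.064 0.31 0.05 0 -0.002 -0.12 0.07;-0.064 0.326 0.055 0 -0.002 -0.12 0.07;-0.064 0.326 0.065 0 -0.002 -0.12 0.07;-0.064 0.326 0.09 0 -0.002 -0.12 0.07;-0.064 0.326 0.1 0 -0.002 -0.12 0.07;-0.064 0.326 0.1 0 -0.002 -0.12 0.07")

```text
time_s: 18.05
tcp_pos: [0.4661, -0.0101, 0.0997]
eef_rot: [[0.993, 0.118, -0.003], [0.118, -0.993, 0.0], [-0.003, -0.001, -1.0]]
ft_force: [-1.0, -0.2, 0.1]
width: 0.751
```

Run:
```python
from h import *
plan([.4668,-.0108,.041],yawR(.117))
snap('wrist','w11')
```

```text
shift [0.0008 0.0008 0.0587] rot [-0.0007  0.003   0.0009] | time 18.05 pos [ 0.4661 -0.0101  0.0997] w 0.751
```

View pics/w11.png

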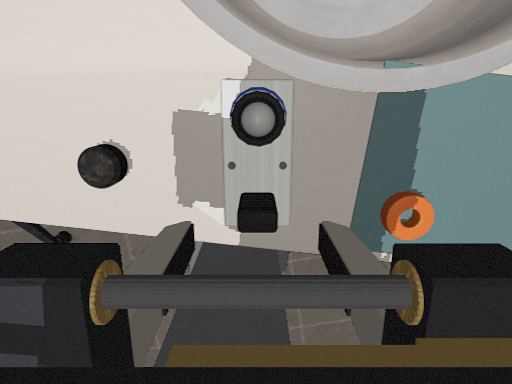

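Emit:
send_rows(series="0.0007 0.0008 0.015 0 0.003 0.001 0.07;0.0007 0.0008 0.03 0 0.003 0.001 0.07;0.0007 0.0008 0.045 0 0.003 0.001 0.07;0.0007 0.0008 0.055 0 0.003 0.001 0.07;0.0007 0.0008 0.0587 0 0.003 0.001 0.07;0.0007 0.0008 0.0587 0 0.003 0.001 0.07;0.0007 0.0008 0.0587 0 0.003 0.001 0.07")

```text
time_s: 18.8
tcp_pos: [0.4678, -0.0108, 0.0426]
eef_rot: [[0.993, 0.117, 0.002], [0.117, -0.993, 0.0], [0.002, -0.0, -1.0]]
ft_force: [-0.1, -0.4, -0.1]
width: 0.75
```

Run:
```python
from h import *
s=bot.observe(); print(s['ft_force'],s['tcp_pos'],s['eef_rot'])
snap('wrist','w12')
p,P,z=load('w12')
w=P[60:280,205:310].reshape(-1,3)
Q=w[(w[:,2]>.010)&(w[:,2]<.018)&(w[:,0]>.44)]; print('bar',cv2.minAreaRect((Q[:,:2]*1000).astype(np.float32)))
g=w[(w[:,2]>.056)&(w[:,2]<.064)&(w[:,0]<.50)]; print('grip',len(g),g.mean(0),cv2.minAreaRect((g[:,:2]*1000).astype(np.float32)))
```

```text
[-0.11656232 -0.36237153 -0.1087868 ] [ 0.46778777 -0.01083338  0.04255665] [[ 9.93143097e-01  1.16881676e-01  2.33731356e-03]
 [ 1.16881053e-01 -9.93145839e-01  4.01874948e-04]
 [ 2.36826505e-03 -1.25931660e-04 -9.99997188e-01]]
bar ((500.6802673339844, -6.584342956542969), (109.36526489257812, 52.15959930419922), 6.683563709259033)
grip 1333 [ 0.47017984 -0.01007874  0.05934886] ((468.9923095703125, -9.994842529296875), (12.452667236328125, 25.743379592895508), 7.9040608406066895)
```

View pics/w12.png

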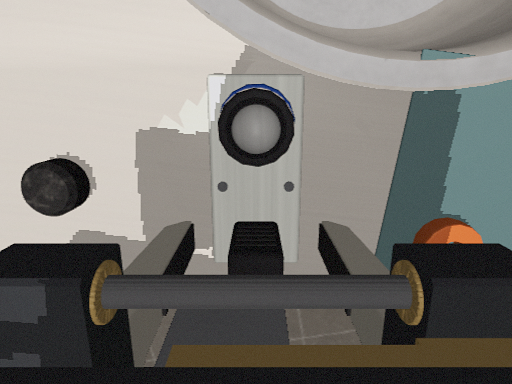

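Emit:
send_rows(series="-0.0008 0 0.0012 0 -0.0023 0 0.07;-0.0008 0 0.0012 0 -0.0023 0 0.05;-0.0008 0 0.0012 0 -0.0023 0 0.035;-0.0008 0 0.0012 0 -0.0023 0 0.024;-0.0008 0 0.0012 0 -0.0023 0 0.02;-0.0008 0 0.0012 0 -0.0023 0 0.02;-0.0008 0 0.0012 0 -0.0023 0 0.02;-0.0008 0 0.0012 0 -0.0023 0 0.02;-0.0008 0 0.0012 0 -0.0023 0 0.02", grip_force=40)

```text
time_s: 19.75
tcp_pos: [0.467, -0.0109, 0.0414]
eef_rot: [[0.993, 0.117, 0.0], [0.117, -0.993, 0.0], [0.0, -0.0, -1.0]]
ft_force: [-0.4, 0.6, 0.1]
width: 0.275
```

Run:
```python
from h import *
s=bot.observe(); print(s['ft_force'],s['torque'],s['tcp_pos'],s['eef_rot'],s['width'])
ex=np.array([.98844,.1516]);ey=np.array([-.1516,.98844]); c=np.array([.6314,.3830])
for a,b,zz in [(-.105,-.040,.11),(-.105,-.040,.051)]:
    plan([*(c+a*ex+b*ey),zz],yawR(.1522))
```

```text
[-0.35003734  0.59997672  0.07784073] [0.10576791 0.03057787 0.0717189 ] [ 0.4669905  -0.01093677  0.04138849] [[ 9.93145207e-01  1.16887035e-01  1.35343874e-04]
 [ 1.16887016e-01 -9.93145209e-01  1.39701277e-04]
 [ 1.50745388e-04 -1.22923712e-04 -9.99999981e-01]] 0.2748949553809644
shift [ 0.1058 -0.3284 -0.0686] rot [-0.0001 -0.0002 -0.035 ] | time 19.75 pos [ 0.467  -0.0109  0.0414] w 0.275
shift [ 0.1058 -0.3284 -0.0096] rot [-0.0001 -0.0002 -0.035 ] | time 19.75 pos [ 0.467  -0.0109  0.0414] w 0.275
```

Emit:
send_rows(series="0 0 -0.01 0 0 0 0.02;0 0 -0.03 0 0 0 0.02;0 0 -0.055 0 0 0 0.02;0.01 -0.02 -0.069 0 0 -0.005 0.02;0.02 -0.05 -0.069 0 0 -0.01 0.02;0.03 -0.085 -0.069 0 0 -0.015 0.02;0.042 -0.12 -0.069 0 0 -0.02 0.02;0.054 -0.155 -0.069 0 0 -0.025 0.02;0.066 -0.19 -0.069 0 0 -0.03 0.02;0.078 -0.225 -0.069 0 0 -0.035 0.02;0.09 -0.26 -0.069 0 0 -0.035 0.02;0.1 -0.29 -0.069 0 0 -0.035 0.02;0.105 -0.315 -0.069 0 0 -0.035 0.02;0.106 -0.3284 -0.069 0 0 -0.035 0.02;0.106 -0.3284 -0.069 0 0 -0.035 0.02;0.106 -0.3284 -0.069 0 0 -0.035 0.02")

```text
time_s: 21.35
tcp_pos: [0.5334, 0.3268, 0.1103]
eef_rot: [[0.988, 0.152, -0.001], [0.152, -0.988, -0.001], [-0.001, 0.001, -1.0]]
ft_force: [0.2, -0.1, -4.5]
width: 0.28
```

```bash
cat >> h.py <<'E'
EX=np.array([.98844,.1516]);EY=np.array([-.1516,.98844]); CO=np.array([.6314,.3830])
def rep():
    s=bot.observe(); d=s['tcp_pos'][:2]-CO; f=s['ft_force']
    print('t',s['time_s'],'corner xy',np.round([d@EX,d@EY],4),'z',round(s['tcp_pos'][2],4),'F bench',np.round([f[:2]@EX,f[:2]@EY,f[2]],2),'T',np.round(s['torque'],2),'yaw',round(np.arctan2(s['eef_rot'][1,0],s['eef_rot'][0,0]),4),'tilt',np.round(s['eef_rot'][:2,2],4),'w',round(s['width'],3))
E
python3 - <<'E'
from h import *
rep()
plan([*(CO-.105*EX-.040*EY),.050],yawR(.1522))
snap('wrist','w13'); snap('side','s13')
p,P,z=load('s13'); cv2.imwrite('pics/s13b.png',cv2.resize(p[90:220,190:340],None,fx=4,fy=4,interpolation=cv2.INTER_CUBIC)[:,:,::-1])
E
```

```text
t 21.35 corner xy [-0.1054 -0.0407] z 0.1103 F bench [ 0.16 -0.1  -4.48] T [-0.03  0.19  0.02] yaw 0.1522 tilt [-0.0009 -0.0007] w 0.28
shift [ 0.0005 -0.0007  0.0603] rot [0.0005 0.001  0.    ] | time 21.35 pos [0.5334 0.3268 0.1103] w 0.28
```

View pics/w13.png

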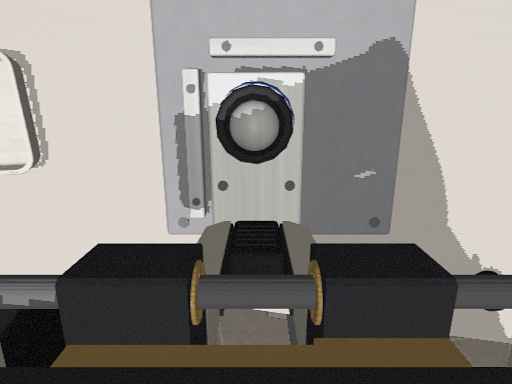

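View pics/s13b.png

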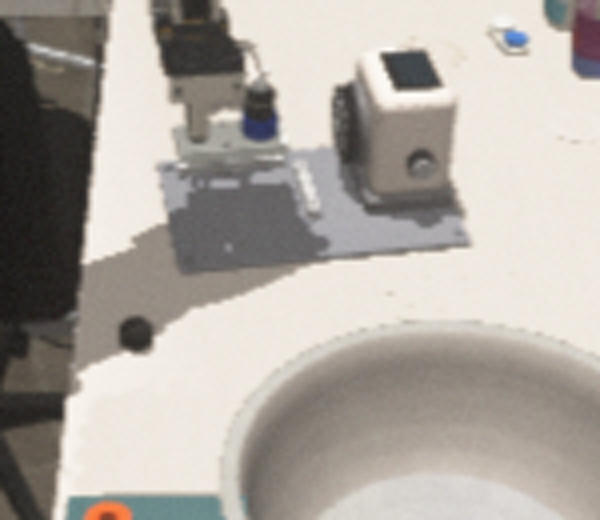

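Run:
```python
from h import *
p,P,z=load('w13'); w=P[80:220,212:298].reshape(-1,3)
Q=w[(w[:,2]>.076)&(w[:,2]<.09)]; A=np.c_[Q[:,:2]-Q[:,:2].mean(0),np.ones(len(Q))]
c,*_=np.linalg.lstsq(A,Q[:,2],rcond=None); r=Q[:,2]-A@c; k=abs(r)<.0015; c,*_=np.linalg.lstsq(A[k],Q[k,2],rcond=None)
print(len(Q),c, 'slope along bench x,y',c[:2]@EX,c[:2]@EY, cv2.minAreaRect((Q[:,:2]*1000).astype(np.float32)))
```

```text
6896 [-0.0016542  -0.00255271  0.08272959] slope along bench x,y -0.0020220712547379515 -0.0022724284347429243 ((578.4286499023438, 335.0714416503906), (77.71875762939453, 49.80530548095703), 9.125555038452148)
```

Level, and the bar top is at the expected height. Lower to just above the plate.

Emit:
send_rows(series="0.0005 -0.0007 0.02 0.0005 0.001 0 0.02;0.0005 -0.0007 0.04 0.0005 0.001 0 0.02;0.0005 -0.0007 0.052 0.0005 0.001 0 0.02;0.0005 -0.0007 0.057 0.0005 0.001 0 0.02;0.0005 -0.0007 0.059 0.0005 0.001 0 0.02;0.0005 -0.0007 0.06 0.0005 0.001 0 0.02;0.0005 -0.0007 0.06 0.0005 0.001 0 0.02")

```text
time_s: 22.15
tcp_pos: [0.5345, 0.3273, 0.0511]
eef_rot: [[0.989, 0.151, 0.001], [0.151, -0.989, 0.001], [0.001, -0.001, -1.0]]
ft_force: [-0.0, -0.1, -5.5]
width: 0.276
```

Run:
```python
from h import *
rep()
plan([*(CO-.105*EX-.040*EY),.0495],yawR(.1522))
```

```text
t 22.15 corner xy [-0.1043 -0.0403] z 0.0511 F bench [-0.05 -0.11 -5.54] T [ 0.01  0.17 -0.01] yaw 0.1512 tilt [0.0013 0.0007] w 0.276
shift [-0.0007 -0.0003  0.0016] rot [-0.0005 -0.0014 -0.001 ] | time 22.15 pos [0.5345 0.3273 0.0511] w 0.276
```

Emit:
send_rows(series="-0.0007 -0.0003 0.0008 -0.0005 -0.0014 -0.001 0.02;-0.0007 -0.0003 0.0013 -0.0005 -0.0014 -0.001 0.02;-0.0007 -0.0003 0.0016 -0.0005 -0.0014 -0.001 0.02;-0.0007 -0.0003 0.0016 -0.0005 -0.0014 -0.001 0.02")

```text
time_s: 22.55
tcp_pos: [0.5337, 0.3275, 0.0495]
eef_rot: [[0.988, 0.152, 0.0], [0.152, -0.988, 0.0], [0.0, -0.0, -1.0]]
ft_force: [-0.5, 0.7, -5.6]
width: 0.277
```

Run:
```python
from h import *
rep()
plan([*(CO-.105*EX-.026*EY),.0495],yawR(.1522))
```

```text
t 22.55 corner xy [-0.105 -0.04 ] z 0.0495 F bench [-0.37  0.73 -5.64] T [-0.    0.19  0.05] yaw 0.1523 tilt [0.0001 0.    ] w 0.277
shift [-0.    -0.014  0.   ] rot [-0.     -0.0001  0.0001] | time 22.55 pos [0.5337 0.3275 0.0495] w 0.277
```

Emit:
send_rows(series="0 0 0.0003 0 0 0 0.02;0 0 0.0005 0 0 0 0.02;0 0 0.0005 0 0 0 0.02")

```text
time_s: 22.85
tcp_pos: [0.5337, 0.3276, 0.0494]
eef_rot: [[0.988, 0.152, 0.0], [0.152, -0.988, 0.0], [0.0, -0.0, -1.0]]
ft_force: [-2.5, -1.3, 2.1]
width: 0.278
```

Run:
```python
from h import *
rep()
```

```text
t 22.85 corner xy [-0.105 -0.04 ] z 0.0494 F bench [-2.64 -0.94  2.09] T [-0.25  0.57 -0.01] yaw 0.1523 tilt [0.0001 0.0001] w 0.278
```

Emit:
send_rows(series="0 -0.002 -0.0002 0 0 0 0.02;0 -0.005 -0.0002 0 0 0 0.02;0 -0.008 -0.0002 0 0 0 0.02;0 -0.011 -0.0002 0 0 0 0.02;0 -0.0125 -0.0002 0 0 0 0.02;0 -0.0125 -0.0002 0 0 0 0.02")

```text
time_s: 23.45
tcp_pos: [0.5317, 0.3402, 0.0495]
eef_rot: [[0.988, 0.152, 0.0], [0.152, -0.988, 0.0], [0.0, -0.0, -1.0]]
ft_force: [0.0, -0.1, -4.1]
width: 0.28
```

Run:
```python
from h import *
rep()
```

```text
t 23.45 corner xy [-0.105  -0.0272] z 0.0495 F bench [ 0.03 -0.06 -4.08] T [0.02 0.16 0.01] yaw 0.1527 tilt [0.0002 0.0002] w 0.28
```

Emit:
send_rows(series="0 -0.0006 0 0 0 0 0.02;0 -0.0012 0 0 0 0 0.02;0 -0.0015 0 0 0 0 0.02;0 -0.0015 0 0 0 0 0.02")

```text
time_s: 23.85
tcp_pos: [0.5315, 0.3416, 0.0495]
eef_rot: [[0.988, 0.152, 0.0], [0.152, -0.988, 0.0], [0.0, -0.0, -1.0]]
ft_force: [-0.3, -1.2, -5.4]
width: 0.277
```

Run:
```python
from h import *
rep()
```

```text
t 23.85 corner xy [-0.105  -0.0258] z 0.0495 F bench [-0.52 -1.18 -5.35] T [-0.17  0.14 -0.09] yaw 0.1525 tilt [0.0001 0.0001] w 0.277
```

Emit:
send_rows(series="0 -0.0003 0 0 0 0 0.02;0 -0.0005 0 0 0 0 0.02;0 -0.0005 0 0 0 0 0.02")

```text
time_s: 24.15
tcp_pos: [0.5314, 0.3418, 0.0495]
eef_rot: [[0.988, 0.152, -0.0], [0.152, -0.988, -0.0], [-0.0, 0.0, -1.0]]
ft_force: [0.1, -4.3, -1.7]
width: 0.282
```

Run:
```python
from h import *
rep()
```

```text
t 24.15 corner xy [-0.1051 -0.0256] z 0.0495 F bench [-0.6  -4.3  -1.74] T [-0.73  0.07 -0.23] yaw 0.1523 tilt [-0.0002 -0.0004] w 0.282
```

Emit:
send_rows(series="0 0 0 0 0 0.002 0.02;0.002 0 0 0 0 0.002 0.02;0.005 0 0 0 0 0.002 0.02;0.008 0 0 0 0 0.002 0.02;0.011 0 0 0 0 0.002 0.02;0.014 0 0 0 0 0.002 0.02;0.014 0 0 0 0 0.002 0.02")

```text
time_s: 24.85
tcp_pos: [0.5459, 0.344, 0.0495]
eef_rot: [[0.989, 0.15, 0.001], [0.15, -0.989, -0.0], [0.001, 0.0, -1.0]]
ft_force: [0.6, -2.9, -3.0]
width: 0.276
```

Run:
```python
from h import *
rep()
```

```text
t 24.85 corner xy [-0.0905 -0.0256] z 0.0495 F bench [ 0.2  -2.92 -2.99] T [-0.49  0.02 -0.08] yaw 0.1503 tilt [ 0.0006 -0.0002] w 0.276
```

Emit:
send_rows(series="0.0006 -0.0001 0 0 0 0 0.02;0.0012 -0.0002 0 0 0 0 0.02;0.0016 -0.0002 0 0 0 0 0.02;0.0016 -0.0002 0 0 0 0 0.02")

```text
time_s: 25.25
tcp_pos: [0.5471, 0.3442, 0.0495]
eef_rot: [[0.989, 0.15, -0.0], [0.15, -0.989, -0.001], [-0.0, 0.001, -1.0]]
ft_force: [-5.0, -4.5, 0.0]
width: 0.277
```

Run:
```python
from h import *
rep()
```

```text
t 25.25 corner xy [-0.0892 -0.0255] z 0.0495 F bench [-5.59 -3.74  0.04] T [-0.77  0.68 -0.01] yaw 0.1504 tilt [-0.0003 -0.0007] w 0.277
```

Emit:
send_rows(series="0.0001 -0.0002 0 0 0 0 0.02;0.0002 -0.0004 0 0 0 0 0.02;0.0002 -0.0004 0 0 0 0 0.02;0.0002 -0.0004 0 0 0 0 0.02")

```text
time_s: 25.65
tcp_pos: [0.5471, 0.3443, 0.0495]
eef_rot: [[0.989, 0.15, -0.001], [0.15, -0.989, -0.001], [-0.001, 0.001, -1.0]]
ft_force: [-3.4, -6.1, 0.1]
width: 0.283
```

Run:
```python
from h import *
np.set_printoptions(precision=4,suppress=True)
rep()
p,d,c=snap('wrist','w20'); snap('side','s20'); snap('top','t20'); rep()
p,P,z=load('w20')
cv2.imwrite('pics/w20b.png',cv2.resize(p[30:290,150:350],None,fx=3,fy=2.3,interpolation=cv2.INTER_CUBIC)[:,:,::-1])
q=(P[...,:2]-CO); B=np.stack([q@EX,q@EY,P[...,2]],-1)
w=B[30:270,150:360].reshape(-1,3)
Q=w[(w[:,2]>.0195)&(w[:,2]<.0245)]; 
# bar top at .022 (fence top .021): bar cells x<0,y<0
b=Q[(Q[:,0]<-.004)&(Q[:,1]<-.004)&(Q[:,1]>-.06)]
print('bar ext',np.percentile(b,[0.5,99.5],axis=0))
for n in ['side','top']:
    pp=np.load('pics/%s20.npz'%n[0])['p']; r=(90,220,190,340) if n=='side' else (110,240,90,220)
    cv2.imwrite('pics/%s20b.png'%n[0],cv2.resize(pp[r[0]:r[1],r[2]:r[3]],None,fx=4,fy=4,interpolation=cv2.INTER_CUBIC)[:,:,::-1])
```

```text
t 25.65 corner xy [-0.0892 -0.0255] z 0.0495 F bench [-4.29 -5.5   0.06] T [-0.92  0.45 -0.08] yaw 0.1505 tilt [-0.0007 -0.0015] w 0.283
t 25.8 corner xy [-0.0892 -0.0255] z 0.0495 F bench [-4.37 -5.1  -0.23] T [-0.97  0.49 -0.11] yaw 0.1505 tilt [-0.0007 -0.0014] w 0.278
bar ext [[-0.0834 -0.0514  0.0202]
 [-0.0043 -0.0042  0.0237]]
```

View pics/w20b.png

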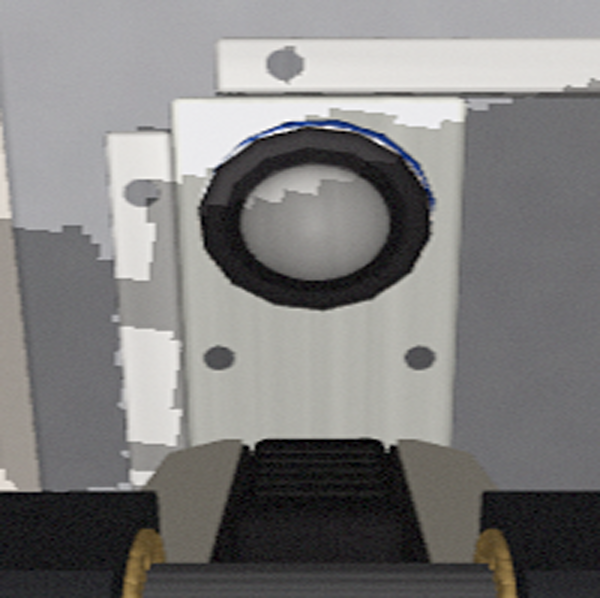

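View pics/s20b.png

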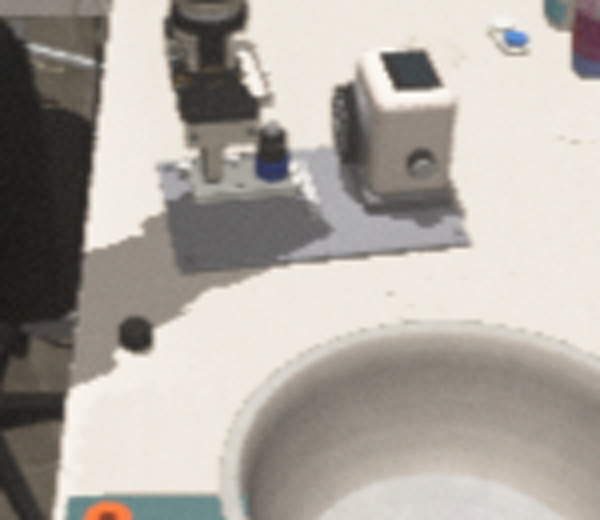

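Run:
```python
from h import *
np.set_printoptions(precision=1,suppress=True,linewidth=200)
p,P,z=load('w20')
q=(P[...,:2]-CO); B=np.stack([q@EX,q@EY,P[...,2]],-1)*1000
for u in (222,240,290):
    print('col',u)
    for v in range(52,84,1): print(v,B[v,u],p[v,u].mean().round(), end=' | ')
    print()
for v in (95,130,170,200):
    print('row',v)
    for u in range(184,220,1): print(u,B[v,u],p[v,u].mean().round(),end=' | ')
    print()
```

```text
col 222
52 [ 9.  -8.  20.5] 187.0 | 53 [ 8.6 -7.9 20.4] 183.0 | 54 [ 8.1 -7.9 19.9] 182.0 | 55 [ 7.8 -7.8 19.2] 185.0 | 56 [ 7.2 -7.8 19.6] 182.0 | 57 [ 6.6 -7.9 20.7] 182.0 | 58 [ 6.2 -7.9 20.2] 182.0 | 59 [ 5.7 -7.8 20.2] 181.0 | 60 [ 5.5 -7.6 18.3] 180.0 | 61 [ 4.7 -7.8 20.2] 177.0 | 62 [ 4.3 -7.8 20. ] 172.0 | 63 [ 3.7 -7.8 20.2] 171.0 | 64 [ 3.5 -7.6 18.3] 173.0 | 65 [ 2.8 -7.7 20.1] 173.0 | 66 [ 2.3 -7.7 20.2] 171.0 | 67 [ 1.8 -7.7 19.7] 169.0 | 68 [ 2.6 -6.5  8.2] 161.0 | 69 [ 2.2 -6.5  7.7] 172.0 | 70 [ 1.7 -6.4  7. ] 95.0 | 71 [ 1.  -6.5  8.5] 108.0 | 72 [-0.7 -7.7 20.8] 157.0 | 73 [-1.2 -7.7 20.6] 215.0 | 74 [-1.6 -7.5 19.4] 230.0 | 75 [-2.3 -7.8 22.1] 237.0 | 76 [-2.8 -7.7 21.6] 236.0 | 77 [-3.3 -7.8 22.3] 235.0 | 78 [-3.9 -7.8 22.8] 236.0 | 79 [-4.3 -7.7 21.4] 236.0 | 80 [-4.7 -7.6 21.3] 235.0 | 81 [-5.3 -7.7 21.5] 235.0 | 82 [-5.7 -7.6 21.3] 236.0 | 83 [-6.3 -7.7 21.8] 235.0 | 
col 240
52 [  8.8 -17.3  21.9] 206.0 | 53 [  8.4 -17.3  21.3] 163.0 | 54 [  7.9 -17.3  21.1] 132.0 | 55 [  7.3 -17.3  22.4] 134.0 | 56 [  7.  -17.3  20.9] 136.0 | 57 [  6.4 -17.3  21.9] 138.0 | 58
[... 5742 characters left out ...]
 [-70.4   8.2  21.1] 214.0 | 199 [-70.6   7.7  20.7] 215.0 | 200 [-70.6   7.2  20.6] 215.0 | 201 [-70.2   6.3  22.1] 216.0 | 202 [-70.6   6.   20.8] 216.0 | 203 [-70.4   5.3  21.2] 218.0 | 204 [-70.6   4.8  20.8] 218.0 | 205 [-70.4   4.1  21.4] 220.0 | 206 [-70.5   3.6  21.1] 224.0 | 207 [-70.6   3.1  20.6] 202.0 | 208 [-70.4   2.4  21.3] 149.0 | 209 [-70.8   2.   19.9] 148.0 | 210 [-70.6   1.3  20.6] 138.0 | 211 [-70.8   0.8  20.1] 118.0 | 212 [-70.9   0.3  19.5] 124.0 | 213 [-70.3  -0.6  21.7] 159.0 | 214 [-70.3  -1.1  21.9] 172.0 | 215 [-70.4  -1.6  21.3] 180.0 | 216 [-70.1  -2.4  22.5] 179.0 | 217 [-70.4  -2.8  21.3] 178.0 | 218 [-70.5  -3.4  21.2] 177.0 | 219 [-70.2  -4.1  22.1] 175.0 |
```

Emit:
send_rows(series="0.0002 -0.0001 -0.0001 0 0 0 0.02;0.0004 -0.0002 -0.0001 0 0 0 0.02;0.0005 -0.0002 -0.0001 0 0 0 0.02;0.0005 -0.0002 -0.0001 0 0 0 0.02")

```text
time_s: 26.2
tcp_pos: [0.5472, 0.3443, 0.0496]
eef_rot: [[0.989, 0.15, -0.002], [0.15, -0.989, -0.002], [-0.002, 0.002, -1.0]]
ft_force: [-4.8, -5.7, 0.9]
width: 0.282
```

Run:
```python
from h import *
rep()
```

```text
t 26.2 corner xy [-0.0891 -0.0255] z 0.0496 F bench [-5.66 -4.92  0.91] T [-0.89  0.75 -0.07] yaw 0.1506 tilt [-0.0016 -0.0021] w 0.282
```

Run:
```python
from h import *
s=bot.observe(); plan(s['tcp_pos'],yawR(.1506))
```

```text
shift [0. 0. 0.] rot [ 0.0019  0.0019 -0.    ] | time 26.2 pos [0.5472 0.3443 0.0496] w 0.282
```

Emit:
send_rows(series="0.0005 -0.0003 -0.0001 0.001 0.001 0 0.02;0.001 -0.0006 -0.0001 0.0019 0.0019 0 0.02;0.001 -0.0006 -0.0001 0.0019 0.0019 0 0.02;0.001 -0.0006 -0.0001 0.0019 0.0019 0 0.02")

```text
time_s: 26.6
tcp_pos: [0.5473, 0.3443, 0.0496]
eef_rot: [[0.989, 0.15, -0.002], [0.15, -0.989, -0.002], [-0.002, 0.001, -1.0]]
ft_force: [-7.3, -6.6, 2.8]
width: 0.281
```

Run:
```python
from h import *
rep()
s=bot.observe(); plan(s['tcp_pos'],yawR(.1506))
```

```text
t 26.6 corner xy [-0.089  -0.0255] z 0.0496 F bench [-8.18 -5.46  2.78] T [-1.35  0.96 -0.08] yaw 0.1506 tilt [-0.0022 -0.0017] w 0.281
shift [0. 0. 0.] rot [0.0013 0.0024 0.0001] | time 26.6 pos [0.5473 0.3443 0.0496] w 0.281
```

Emit:
send_rows(series="0.0008 -0.0006 -0.0004 0 0 0 0.02;0.0009 -0.0009 -0.0005 0 0 0 0.02;0.0009 -0.0009 -0.0005 0 0 0 0.02;0.0009 -0.0009 -0.0005 0 0 0 0.02")

```text
time_s: 27.0
tcp_pos: [0.5474, 0.3444, 0.0498]
eef_rot: [[0.989, 0.15, -0.004], [0.15, -0.989, -0.004], [-0.004, 0.003, -1.0]]
ft_force: [-5.0, -8.4, 0.9]
width: 0.279
```

Run:
```python
from h import *
rep()
```

```text
t 27.0 corner xy [-0.0888 -0.0255] z 0.0498 F bench [-6.26 -7.56  0.86] T [-1.58  0.8  -0.08] yaw 0.1508 tilt [-0.0039 -0.0036] w 0.279
```

Run:
```python
from h import *
s=bot.observe(); plan(s['tcp_pos'],yawR(.1512))
```

```text
shift [0. 0. 0.] rot [ 0.0029  0.0044 -0.0004] | time 27.0 pos [0.5474 0.3444 0.0498] w 0.279
```

Emit:
send_rows(series="0.0005 -0.0004 0 0.003 0.004 0 0.02;0.0005 -0.0005 0 0.005 0.007 0 0.02;0.0005 -0.0005 0 0.005 0.007 0 0.02;0.0005 -0.0005 0 0.005 0.007 0 0.02;0.0005 -0.0005 0 0.005 0.007 0 0.02")

```text
time_s: 27.5
tcp_pos: [0.5475, 0.3443, 0.0495]
eef_rot: [[0.989, 0.15, 0.001], [0.15, -0.989, 0.001], [0.001, -0.001, -1.0]]
ft_force: [-2.6, -7.1, -1.8]
width: 0.274
```

Run:
```python
from h import *
rep()
p,d,c=snap('wrist','w21'); rep()
p,P,z=load('w21')
q=(P[...,:2]-CO); B=np.stack([q@EX,q@EY,P[...,2]],-1)
def pl(m,n):
    Q=B[m]; A=np.c_[Q[:,:2],np.ones(len(Q))]; k=np.ones(len(Q),bool)
    for _ in range(5):
        c,*_=np.linalg.lstsq(A[k],Q[k,2],rcond=None); k=abs(Q[:,2]-A@c)<.0015
    print(n,k.sum(),np.round(c,5),'z at centre',Q[k,2].mean())
X,Y,Z=B[...,0],B[...,1],B[...,2]
pl((X<-.003)&(X>-.08)&(Y<-.003)&(Y>-.05)&(Z>.018)&(Z<.026),'bar')
pl((X<-.0)&(X>-.09)&(Y<-.06)&(Y>-.12)&(Z>.004)&(Z<.012),'plate')
cv2.imwrite('pics/w21b.png',cv2.resize(p[30:290,150:350],None,fx=3,fy=2.3,interpolation=cv2.INTER_CUBIC)[:,:,::-1])
```

```text
t 27.5 corner xy [-0.0888 -0.0256] z 0.0495 F bench [-3.7  -6.66 -1.75] T [-1.24  0.56 -0.09] yaw 0.1509 tilt [0.0011 0.0011] w 0.274
t 27.55 corner xy [-0.0888 -0.0256] z 0.0494 F bench [-4.21 -6.22 -2.82] T [-1.23  0.51 -0.1 ] yaw 0.1509 tilt [0.001 0.001] w 0.281
bar 6610 [-0.00041 -0.00083  0.02195] z at centre 0.021993296496877646
plate 14792 [-9.00e-05  3.60e-04  8.02e-03] z at centre 0.007987887358948776
```

View pics/w21b.png

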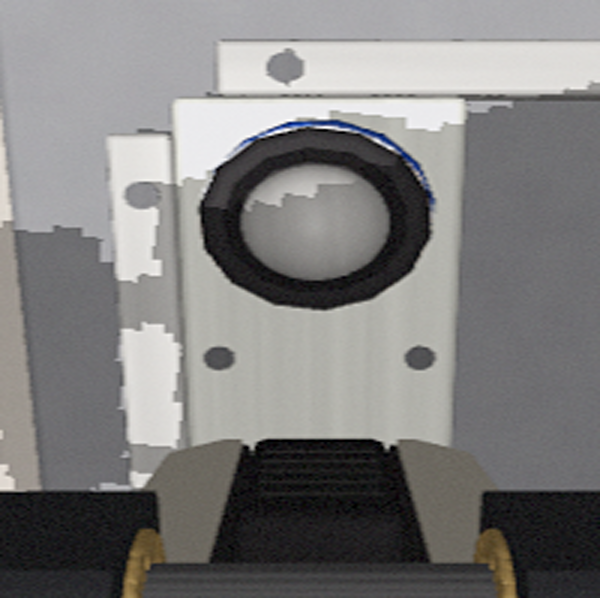

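Emit:
send_rows(series="0.0006 -0.0003 0 0 0 0 0.02;0.0012 -0.0004 0 0 0 0 0.02;0.0014 -0.0004 0 0 0 0 0.02;0.0014 -0.0004 0 0 0 0 0.02;0.0014 -0.0004 0 0 0 0 0.02")

```text
time_s: 28.05
tcp_pos: [0.5477, 0.3443, 0.0495]
eef_rot: [[0.989, 0.15, -0.002], [0.15, -0.989, -0.001], [-0.002, 0.0, -1.0]]
ft_force: [-10.3, -7.4, 5.0]
width: 0.279
```

Run:
```python
from h import *
rep()
snap('wrist','w22'); rep()
np.set_printoptions(precision=1,suppress=True,linewidth=200)
for f in ('w20','w21','w22'):
    p,P,z=load(f); q=(P[...,:2]-CO); B=np.stack([q@EX,q@EY,P[...,2]],-1)*1000
    print(f)
    for u in (232,240,265,290,300): print(u,p[66:78,u].mean(-1).round().astype(int), B[66:78,u,2])
    for v in (95,130,170,200): print('row',v,p[v,202:218].mean(-1).round().astype(int))
```

```text
t 28.05 corner xy [-0.0886 -0.0256] z 0.0495 F bench [-11.32  -5.74   5.  ] T [-1.25  1.4  -0.1 ] yaw 0.151 tilt [-0.0017 -0.0005] w 0.279
t 28.1 corner xy [-0.0886 -0.0256] z 0.0495 F bench [-11.14  -6.03   5.45] T [-1.21  1.44 -0.1 ] yaw 0.151 tilt [-0.0018 -0.0005] w 0.275
w20
232 [231 234 214 191 132  86 160 214 226 236 235 236] [20.7 21.3 20.8 20.6 19.6 17.8 21.1 21.2 21.5 22.1 22.2 21.7]
240 [231 232 214 188 131  91 162 214 226 235 236 234] [20.8 20.4 20.7 21.3 20.3 17.6 20.  21.7 22.  22.2 22.3 21.3]
265 [229 229 209 193 127  93 168 217 228 237 237 237] [22.1 21.5 21.4 21.3 20.5 16.5 21.2 21.3 22.3 21.8 22.1 21.4]
290 [226 228 204 192 121  94 176 217 230 236 236 236] [21.4 19.7 21.3 20.9 19.8 17.9 21.3 21.2 21.3 22.1 21.  21.6]
300 [224 226 203 192 114  98 178 221 232 235 236 236] [20.4 18.9 21.3 21.  19.6 16.7 21.7 21.9 21.8 23.  22.6 22.2]
row 95 [231 234 231 217 185 147 186 229 234 235 236 235 235 235 235 235]
row 130 [152 155 160 161 155 142 117 117 157 169 179 180 178 182 161  83]
row 170 [152 152 155 155 154 156 150 134 117 135 163 172 178 179 179 177]
row 200 [216 218 2
[... 1113 characters left out ...]
5 20.8 20.8 20.7 20.4 20.2 20.3 21.9 21.1 21.8 22.6 22.1]
265 [226 226 229 213 189 146 166 214 228 237 235 236] [20.4 21.4 20.9 22.1 20.9 20.3 18.9 21.5 21.6 22.7 21.9 21.8]
290 [225 225 227 210 189 145 172 215 230 237 236 235] [20.  21.6 21.9 20.2 21.3 19.8 20.9 22.1 21.2 21.5 22.  20.9]
300 [223 225 226 208 190 144 173 218 234 236 236 236] [21.9 21.6 21.1 20.4 20.4 19.9 20.8 20.8 21.4 22.4 21.6 22.5]
row 95 [231 233 234 222 186 149 183 229 235 235 236 235 236 236 236 236]
row 130 [149 156 158 160 156 143 115 123 154 169 179 178 179 183 161  80]
row 170 [161 159 162 158 154 154 149 132 118 135 162 174 181 178 177 176]
row 200 [216 218 218 221 224 200 146 148 136 113 128 157 171 180 178 178]
```

Emit:
send_rows(series="0.0008 -0.0004 -0.0003 0 0.001 0 0.02;0.001 -0.0006 -0.0005 0.0005 0.002 0 0.02;0.001 -0.0006 -0.0005 0.0005 0.002 0 0.02;0.001 -0.0006 -0.0005 0.0005 0.002 0 0.02;0.001 -0.0006 -0.0005 0.0005 0.002 0 0.02")

```text
time_s: 28.6
tcp_pos: [0.5478, 0.3443, 0.0496]
eef_rot: [[0.989, 0.15, -0.002], [0.15, -0.989, -0.001], [-0.002, 0.001, -1.0]]
ft_force: [-6.6, -7.2, 1.1]
width: 0.276
```

Run:
```python
from h import *
rep()
snap('wrist','w23'); rep()
np.set_printoptions(precision=1,suppress=True,linewidth=200)
for f in ('w22','w23'):
    p,P,z=load(f)
    print(f)
    for u in (232,265,300): print(u,p[66:78,u].mean(-1).round().astype(int))
    for v in (95,130,170,200): print('row',v,p[v,202:218].mean(-1).round().astype(int))
```

```text
t 28.6 corner xy [-0.0885 -0.0255] z 0.0496 F bench [-7.61 -6.1   1.08] T [-1.18  1.01 -0.13] yaw 0.151 tilt [-0.0021 -0.0014] w 0.276
t 28.65 corner xy [-0.0886 -0.0255] z 0.0496 F bench [-7.35 -6.13  0.94] T [-1.21  0.98 -0.08] yaw 0.1511 tilt [-0.0021 -0.0014] w 0.277
w22
232 [229 231 232 217 194 154 158 213 228 236 235 237]
265 [226 226 229 213 189 146 166 214 228 237 235 236]
300 [223 225 226 208 190 144 173 218 234 236 236 236]
row 95 [231 233 234 222 186 149 183 229 235 235 236 235 236 236 236 236]
row 130 [149 156 158 160 156 143 115 123 154 169 179 178 179 183 161  80]
row 170 [161 159 162 158 154 154 149 132 118 135 162 174 181 178 177 176]
row 200 [216 218 218 221 224 200 146 148 136 113 128 157 171 180 178 178]
w23
232 [230 230 231 219 198 164 144 212 227 236 235 235]
265 [227 227 230 215 190 160 158 214 228 237 236 236]
300 [223 225 227 211 191 157 164 218 233 236 235 236]
row 95 [231 233 234 222 193 149 183 227 235 235 235 235 235 236 235 235]
row 130 [151 156 159 160 157 142 116 123 157 166 175 181 179 182 163  81]
row 170 [159 161 162 158 152 156 150 137 116 129 161 174 179 181 179 178]
row 200 [217 217 219 220 223 224 202 146 138 117 125 159 169 179 179 177]
```

Emit:
send_rows(series="0.001 -0.0005 -0.0004 0.001 0.002 0 0.02;0.0018 -0.0006 -0.0007 0.001 0.003 0 0.02;0.002 -0.0008 -0.0008 0.001 0.004 0 0.02;0.002 -0.0008 -0.0008 0.001 0.004 0 0.02;0.002 -0.0008 -0.0008 0.001 0.004 0 0.02")

```text
time_s: 29.15
tcp_pos: [0.5478, 0.3444, 0.0497]
eef_rot: [[0.989, 0.15, -0.003], [0.15, -0.989, -0.002], [-0.003, 0.002, -1.0]]
ft_force: [-10.5, -9.7, 1.3]
width: 0.278
```

Run:
```python
from h import *
rep()
snap('wrist','w24'); rep()
np.set_printoptions(precision=1,suppress=True,linewidth=200)
for f in ('w23','w24'):
    p,P,z=load(f)
    print(f)
    for u in (232,265,300): print(u,p[66:78,u].mean(-1).round().astype(int))
    for v in (95,130,170,200): print('row',v,p[v,202:218].mean(-1).round().astype(int))
```

```text
t 29.15 corner xy [-0.0885 -0.0255] z 0.0497 F bench [-11.89  -7.99   1.29] T [-1.34  1.67 -0.07] yaw 0.1511 tilt [-0.0029 -0.0024] w 0.278
t 29.2 corner xy [-0.0885 -0.0255] z 0.0497 F bench [-12.15  -6.88   2.1 ] T [-1.4   1.68 -0.15] yaw 0.1511 tilt [-0.0029 -0.0025] w 0.28
w23
232 [230 230 231 219 198 164 144 212 227 236 235 235]
265 [227 227 230 215 190 160 158 214 228 237 236 236]
300 [223 225 227 211 191 157 164 218 233 236 235 236]
row 95 [231 233 234 222 193 149 183 227 235 235 235 235 235 236 235 235]
row 130 [151 156 159 160 157 142 116 123 157 166 175 181 179 182 163  81]
row 170 [159 161 162 158 152 156 150 137 116 129 161 174 179 181 179 178]
row 200 [217 217 219 220 223 224 202 146 138 117 125 159 169 179 179 177]
w24
232 [231 231 231 221 198 164 134 212 226 235 236 236]
265 [226 227 228 218 193 165 155 214 227 237 236 237]
300 [224 225 224 213 192 164 161 218 233 237 236 235]
row 95 [231 232 234 221 191 151 180 228 236 235 236 236 236 235 235 235]
row 130 [151 157 158 160 158 142 113 122 155 165 178 180 179 181 160  80]
row 170 [159 163 157 151 153 155 150 136 118 130 160 171 179 178 179 177]
row 200 [216 218 219 219 222 223 205 147 136 120 128 161 172 180 179 175]
```

Emit:
send_rows(series="0.001 -0.001 -0.0001 0.003 0.003 0 0.02;0.001 -0.0014 -0.0001 0.005 0.005 0 0.02;0.001 -0.0015 -0.0001 0.005 0.005 0 0.02;0.001 -0.0015 -0.0001 0.005 0.005 0 0.02;0.001 -0.0015 -0.0001 0.005 0.005 0 0.02")

```text
time_s: 29.7
tcp_pos: [0.5477, 0.3444, 0.0496]
eef_rot: [[0.989, 0.151, -0.002], [0.151, -0.989, -0.0], [-0.002, -0.0, -1.0]]
ft_force: [-6.0, -12.8, 5.1]
width: 0.276
```

```bash
cat > chk.py <<'E'
from h import *
import sys
f=sys.argv[1]
rep(); snap('wrist',f); rep()
p,P,z=load(f)
q=(P[...,:2]-CO); B=np.stack([q@EX,q@EY,P[...,2]],-1)
def pl(m,n):
    Q=B[m]; A=np.c_[Q[:,:2],np.ones(len(Q))]; k=np.ones(len(Q),bool)
    for _ in range(5):
        c,*_=np.linalg.lstsq(A[k],Q[k,2],rcond=None); k=abs(Q[:,2]-A@c)<.0015
    print(n,k.sum(),np.round(c,5),'z at centre',Q[k,2].mean())
X,Y,Z=B[...,0],B[...,1],B[...,2]
pl((X<-.003)&(X>-.08)&(Y<-.003)&(Y>-.05)&(Z>.018)&(Z<.026),'bar')
pl((X<-.0)&(X>-.09)&(Y<-.06)&(Y>-.12)&(Z>.004)&(Z<.012),'plate')
for u in (232,265,300): print(u,p[66:78,u].mean(-1).round().astype(int))
for v in (95,130,170,200): print('row',v,p[v,202:218].mean(-1).round().astype(int))
E
python3 chk.py w25
```

```text
t 29.7 corner xy [-0.0885 -0.0255] z 0.0496 F bench [ -7.91 -11.77   5.07] T [-2.48  1.09 -0.19] yaw 0.1512 tilt [-0.0015 -0.    ] w 0.276
t 29.75 corner xy [-0.0885 -0.0255] z 0.0496 F bench [ -8.59 -12.68   3.78] T [-2.45  1.14 -0.12] yaw 0.1512 tilt [-0.0015  0.    ] w 0.275
bar 6617 [-0.00231 -0.00114  0.02195] z at centre 0.022096838244278754
plate 14724 [7.00e-05 1.60e-04 8.01e-03] z at centre 0.007994273687028862
232 [230 230 231 223 198 166 132 216 225 235 235 235]
265 [226 228 228 216 194 165 134 214 227 236 236 237]
300 [222 225 226 213 193 167 153 215 231 236 236 235]
row 95 [231 233 234 226 196 150 177 228 234 236 235 235 237 236 236 236]
row 130 [149 157 155 162 157 145 118 122 151 165 176 180 180 181 161  86]
row 170 [161 159 162 157 153 155 153 137 118 127 159 169 179 182 178 179]
row 200 [216 217 220 221 221 226 205 145 139 121 129 161 169 180 179 176]
```

Emit:
send_rows(series="0.0006 -0.0009 0 0 0.003 0 0.02;0.0006 -0.0009 0 0.0005 0.005 0 0.02;0.0006 -0.0009 0 0.0005 0.005 0 0.02;0.0006 -0.0009 0 0.0005 0.005 0 0.02;0.0006 -0.0009 0 0.0005 0.005 0 0.02;0.0006 -0.0009 0 0.0005 0.005 0 0.02;0.0006 -0.0009 0 0.0005 0.005 0 0.02;0.0006 -0.0009 0 0.0005 0.005 0 0.02")

```text
time_s: 30.55
tcp_pos: [0.5477, 0.3443, 0.0495]
eef_rot: [[0.989, 0.151, 0.001], [0.151, -0.989, -0.001], [0.001, 0.001, -1.0]]
ft_force: [-5.5, -10.0, 1.2]
width: 0.282
```

```bash
python3 chk.py w26
```

```text
t 30.55 corner xy [-0.0886 -0.0256] z 0.0495 F bench [-7.   -9.05  1.22] T [-1.63  1.01 -0.13] yaw 0.1511 tilt [ 0.0015 -0.0007] w 0.282
t 30.6 corner xy [-0.0887 -0.0255] z 0.0495 F bench [-6.17 -8.06  2.02] T [-1.58  0.97 -0.13] yaw 0.1511 tilt [ 0.0014 -0.0007] w 0.277
bar 6612 [-0.00048 -0.00123  0.02194] z at centre 0.02199483666966811
plate 14711 [ 9.00e-05 -5.60e-04  7.95e-03] z at centre 0.007995807851854886
232 [229 231 231 222 201 171 127 215 225 235 236 235]
265 [227 228 228 218 193 166 134 219 226 236 236 237]
300 [225 224 224 213 192 165 135 218 231 236 236 235]
row 95 [231 233 234 224 194 147 176 226 235 236 236 236 235 235 235 236]
row 130 [152 155 158 161 159 146 120 122 152 168 177 179 181 180 162  82]
row 170 [159 161 159 153 154 157 150 136 114 132 162 170 179 178 177 178]
row 200 [217 216 219 222 223 224 204 146 139 115 123 159 171 179 178 178]
```

Emit:
send_rows(series="0.0008 -0.0007 -0.0002 0 0.001 0 0.02;0.0014 -0.0009 -0.0003 0.0005 0.001 0 0.02;0.0014 -0.0009 -0.0003 0.0005 0.001 0 0.02;0.0014 -0.0009 -0.0003 0.0005 0.001 0 0.02;0.0014 -0.0009 -0.0003 0.0005 0.001 0 0.02;0.0014 -0.0009 -0.0003 0.0005 0.001 0 0.02;0.0014 -0.0009 -0.0003 0.0005 0.001 0 0.02;0.0014 -0.0009 -0.0003 0.0005 0.001 0 0.02")

```text
time_s: 31.4
tcp_pos: [0.5477, 0.3444, 0.0495]
eef_rot: [[0.989, 0.151, -0.001], [0.151, -0.989, -0.002], [-0.001, 0.002, -1.0]]
ft_force: [-9.3, -9.5, 4.0]
width: 0.283
```

```bash
python3 chk.py w27
python3 - <<'E'
from h import *
snap('side','s27'); snap('top','t27')
for n in ['side','top']:
    pp=np.load('pics/%s27.npz'%n[0])['p']; r=(90,300,180,340) if n=='side' else (110,250,90,400)
    cv2.imwrite('pics/%s27b.png'%n[0],cv2.resize(pp[r[0]:r[1],r[2]:r[3]],None,fx=2.5,fy=2.5,interpolation=cv2.INTER_CUBIC)[:,:,::-1])
p=np.load('pics/w27.npz')['p']; cv2.imwrite('pics/w27b.png',cv2.resize(p[30:290,150:350],None,fx=3,fy=2.3,interpolation=cv2.INTER_CUBIC)[:,:,::-1])
rep()
E
```

```text
t 31.4 corner xy [-0.0886 -0.0255] z 0.0495 F bench [-10.66  -7.93   3.96] T [-1.55  1.3  -0.12] yaw 0.1512 tilt [-0.0009 -0.0025] w 0.283
t 31.45 corner xy [-0.0886 -0.0255] z 0.0495 F bench [-10.38  -9.32   3.64] T [-1.58  1.36 -0.11] yaw 0.1512 tilt [-0.0009 -0.0025] w 0.277
bar 6623 [-0.00091 -0.0021   0.02196] z at centre 0.0220627246045475
plate 14725 [ 1.00e-05 -8.70e-04  7.93e-03] z at centre 0.008004570788016547
232 [229 231 232 218 196 158 155 213 227 235 235 235]
265 [225 227 229 214 191 156 161 216 228 236 235 236]
300 [223 225 227 210 190 151 168 218 232 235 235 235]
row 95 [231 232 233 224 191 150 181 228 235 236 235 236 236 236 235 236]
row 130 [152 155 159 161 158 144 116 124 156 167 177 180 180 182 160  80]
row 170 [157 160 157 153 154 157 151 135 121 129 159 174 180 178 177 180]
row 200 [216 218 220 220 225 201 148 147 137 114 125 158 172 178 179 176]
t 31.55 corner xy [-0.0886 -0.0255] z 0.0495 F bench [-11.    -8.54   3.64] T [-1.6   1.32 -0.14] yaw 0.1512 tilt [-0.001  -0.0025] w 0.279
```

View pics/s27b.png

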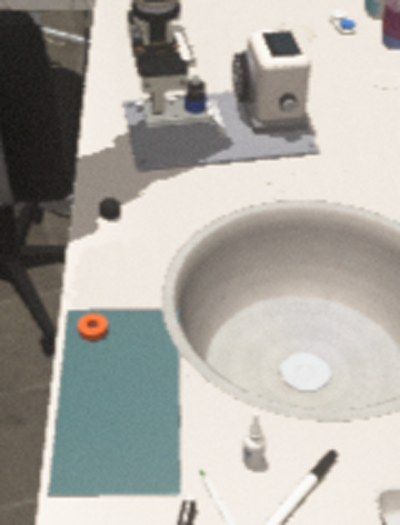

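View pics/t27b.png

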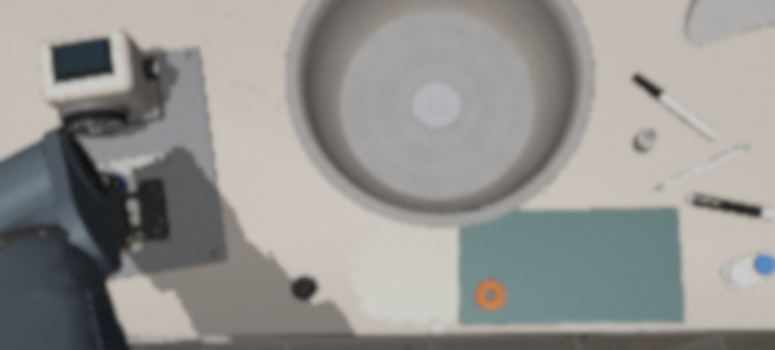

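View pics/w27b.png

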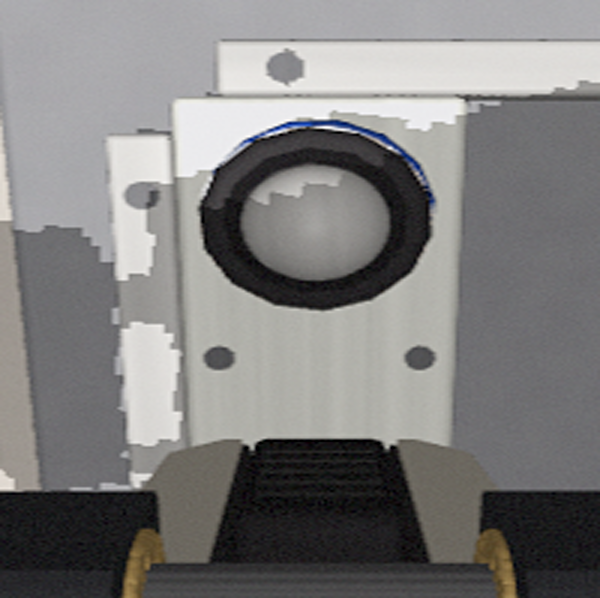

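Run:
```python
from h import *
p,P,z=load('w27'); w=P[60:180,200:310].reshape(-1,3); q=(w[:,:2]-CO); B=np.c_[q@EX,q@EY,w[:,2]]
Q=B[(B[:,2]>.06)&(B[:,2]<.075)]; print('sleeve top',np.median(Q[:,2])); Q=B[B[:,2]>.077]; print('ball max',np.percentile(Q[:,2],98),Q[:,:2].mean(0))
rep(); print(bot.job_done())
```

```text
sleeve top 0.06819189440487049
ball max 0.19643389227899724 [-0.02477167 -0.02490887]
t 31.55 corner xy [-0.0886 -0.0255] z 0.0495 F bench [-11.    -8.54   3.64] T [-1.6   1.32 -0.14] yaw 0.1512 tilt [-0.001  -0.0025] w 0.279
the job is handed in; nothing more can be done
None
```

The blue collar and then the ball holder (held by its sleeve, ball up) are fully home on the post. The carriage is pressed into the corner with the post end towards the head. I handed the job in at 31.6 s, with the arm still gripping and pushing.

**Last checks**
- **Stack:** the collar's top was 34 mm above the worktop before the carry, as it should be. The sleeve's top is now 68 mm above the worktop (68 expected). The ball-height reading (196 mm) picked up parts of the gripper and is not usable, so the sleeve is the evidence for the holder.
- **Seating:** the bar's top is at 22 mm, as expected, and level within about 0.15°.
- **Corner:** the push is about 11 N on the back fence and 8.5 N on the side fence. The grip axis reads x = −88.6, y = −25.5 mm, against the target −89, −26 mm, which is within the calibration. Pushing harder, up to about 12 N each way, no longer moved it. The seams along both fences look even, with only a thin shadow line.
- **Other things:** in the last pictures the orange collar and loupe look unmoved.

One check disagreed along the way. At first about 5 N on the back fence looked like contact, but friction was still holding the carriage back. The picture showed the seam narrowing as I pushed harder, so I raised the push until it stopped changing.

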